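# Try the caps of the leaning spice jars, tighten what is loose, close the tray

### The job

Before the spice tray goes back into its stand, try the caps of its three leaning jars one after another, starting with the one nearest the robot: grip each cap and tug it up along the jar by about 5 mm, enough for the cap, or the whole jar with it, to rise. A cap that lifts off its jar is loose: screw it clockwise until it is fully tight. With every cap tight and every jar sitting down in its bay, push the tray fully home and let go; leave the basin, the bottle and the scoop where they are.

Things in the scene. Friction and masses are not known exactly. Their poses are not given: they have to be found in the camera images.
- stand: white stepped counter stand, fixed; origin on the counter, middle of its mouth. +x: into the stand, about world -y; y: its 290 mm width, about world +x. The tray comes out to -x, goes home to +x between side boards 60 mm high. Upper shelf from x = 38 to 182 mm, underside 185 mm up; tins on it reach 264 mm up, at x = 99 to 151 mm
- tray (a joint): travel of the pull-out tray into the stand (m): 0 = pulled out (as it starts), 0.115 = fully home. It runs stiffly, about 2.5 N to move it, and stays where it is left
- tray_mid (a point): frame of the wooden tray, on the counter's level, axes as the stand's; at x = -47 mm in the stand's frame when out, +68 mm when home. Three bays at y = -76 (nearest the robot), 0, +76 mm hold one jar each, leaning 30 degrees from vertical towards the front, -x. A jar's axis meets the bay floor at x = 30, z = 42 mm; a seated cap's grip point is at x = -23, z = 134 mm. Jars swap bays
- tray_handle (a point): middle of the grip bar of the steel handle on the tray's front: bar 10 mm thick, 100 mm long along the tray's y, centre line 60 mm above the counter, 45 mm outside the white front panel (75 mm high, 276 mm wide). Pushing it along the tray's +x sends the tray home; it then stands 45 mm outside the stand's mouth
- basin_mid (a point): bystander: red plastic basin of onions, 190 mm across the rim, 62 mm tall; the point is its middle, 31 mm up
- oil_bottle_mid (a point): bystander: amber oil bottle, 66 mm in diameter, 210 mm tall, standing; the point is its middle, 105 mm up
- scoop_mid (a point): bystander: steel scoop with a wooden handle lying on the counter, 210 mm long, 50 mm wide, 28 mm tall; the point is 12 mm up in the scoop, the handle reaches 158 mm to its -x
- cap_a_grip (a point): red ribbed round screw cap of jar_a, 48 mm across, 26 mm tall; the point is on its axis, 10 mm below its top, 16 mm above its lower rim. z axis: along the jar, out through the cap's top, leaning 30 degrees from vertical towards the tray's front (-x of the tray); x and y turn with the cap. Below the rim come 12 mm of bare neck, then the jar's square shoulder
- cap_a (a joint): unscrewing angle of the cap of jar_a (rad): 0 = tight, at its stop; grows anticlockwise seen from above the cap, to 1.3. Turns stiffly (0.06 N m), stays as left. A loose cap (0.8 or more) can be drawn up 3 to 4.5 mm while its jar stays down, then it catches and the jar comes too; it sinks back when let go. A tight one (below 0.05) has no such lift: the jar comes up with it at once
- jar_a_mid (a point): frosted white square spice jar with a blank brown label, body 64 x 64 mm, 78 mm tall, about 0.25 kg with cap; the point is the middle of its body, on its axis, 67 mm below the seated cap's grip point. z axis: along the jar to the cap. It stands loose in its bay, 2 mm of play each side, which lets it turn 0.07 rad at most; nothing holds it down: it can be drawn up along its axis
- jar_a: the same jar_a; origin at the middle of its underside, 106 mm below the seated cap's grip point along its axis
- cap_b_grip (a point): red ribbed round screw cap of jar_b, 48 mm across, 26 mm tall; the point is on its axis, 10 mm below its top, 16 mm above its lower rim. z axis: along the jar, out through the cap's top, leaning 30 degrees from vertical towards the tray's front (-x of the tray); x and y turn with the cap. Below the rim come 12 mm of bare neck, then the jar's square shoulder
- cap_b (a joint): unscrewing angle of the cap of jar_b (rad): 0 = tight, at its stop; grows anticlockwise seen from above the cap, to 1.3. Turns stiffly (0.06 N m), stays as left. A loose cap (0.8 or more) can be drawn up 3 to 4.5 mm while its jar stays down, then it catches and the jar comes too; it sinks back when let go. A tight one (below 0.05) has no such lift: the jar comes up with it at once
- jar_b_mid (a point): frosted white square spice jar with a blank brown label, body 64 x 64 mm, 78 mm tall, about 0.25 kg with cap; the point is the middle of its body, on its axis, 67 mm below the seated cap's grip point. z axis: along the jar to the cap. It stands loose in its bay, 2 mm of play each side, which lets it turn 0.07 rad at most; nothing holds it down: it can be drawn up along its axis
- jar_b: the same jar_b; origin at the middle of its underside, 106 mm below the seated cap's grip point along its axis
- cap_c_grip (a point): red ribbed round screw cap of jar_c, 48 mm across, 26 mm tall; the point is on its axis, 10 mm below its top, 16 mm above its lower rim. z axis: along the jar, out through the cap's top, leaning 30 degrees from vertical towards the tray's front (-x of the tray); x and y turn with the cap. Below the rim come 12 mm of bare neck, then the jar's square shoulder
- cap_c (a joint): unscrewing angle of the cap of jar_c (rad): 0 = tight, at its stop; grows anticlockwise seen from above the cap, to 1.3. Turns stiffly (0.06 N m), stays as left. A loose cap (0.8 or more) can be drawn up 3 to 4.5 mm while its jar stays down, then it catches and the jar comes too; it sinks back when let go. A tight one (below 0.05) has no such lift: the jar comes up with it at once
- jar_c_mid (a point): frosted white square spice jar with a blank brown label, body 64 x 64 mm, 78 mm tall, about 0.25 kg with cap; the point is the middle of its body, on its axis, 67 mm below the seated cap's grip point. z axis: along the jar to the cap. It stands loose in its bay, 2 mm of play each side, which lets it turn 0.07 rad at most; nothing holds it down: it can be drawn up along its axis
- jar_c: the same jar_c; origin at the middle of its underside, 106 mm below the seated cap's grip point along its axis
There are look-alikes about, which are no part of the job. Leave any blue, pink or yellow look-alike of the jar_a alone.

How it is judged:
On the way, in this order (a step that is already met when the one before it is completed fails the run):
1. the cap nearest the robot is gripped and tugged up (cap raised by about 3 mm along its jar, with or without the jar) (((z of cap_a_grip in the frame of tray_mid above 0.1363 m and y of cap_a_grip in the frame of tray_mid between -0.1 and -0.05 m) or (z of cap_b_grip in the frame of tray_mid above 0.1363 m and y of cap_b_grip in the frame of tray_mid between -0.1 and -0.05 m) or (z of cap_c_grip in the frame of tray_mid above 0.1363 m and y of cap_c_grip in the frame of tray_mid between -0.1 and -0.05 m)) and contact force between the fingers and anything else above 0.5 N), for 0.1 s.
2. then the middle cap is tugged up in the same way (((z of cap_a_grip in the frame of tray_mid above 0.1363 m and y of cap_a_grip in the frame of tray_mid between -0.026 and 0.026 m) or (z of cap_b_grip in the frame of tray_mid above 0.1363 m and y of cap_b_grip in the frame of tray_mid between -0.026 and 0.026 m) or (z of cap_c_grip in the frame of tray_mid above 0.1363 m and y of cap_c_grip in the frame of tray_mid between -0.026 and 0.026 m)) and contact force between the fingers and anything else above 0.5 N), for 0.1 s.
3. then the cap farthest from the robot is tugged up in the same way (((z of cap_a_grip in the frame of tray_mid above 0.1363 m and y of cap_a_grip in the frame of tray_mid between 0.05 and 0.1 m) or (z of cap_b_grip in the frame of tray_mid above 0.1363 m and y of cap_b_grip in the frame of tray_mid between 0.05 and 0.1 m) or (z of cap_c_grip in the frame of tray_mid above 0.1363 m and y of cap_c_grip in the frame of tray_mid between 0.05 and 0.1 m)) and contact force between the fingers and anything else above 0.5 N), for 0.1 s.
At the end, for the whole second after the job is handed in: the tray is home (within 6 mm of its stop, 0.115 m), all three caps are screwed tight (within 0.09 rad of the stop) and all three jars sit down in their bays (caps within about 3 mm of seated height and 6 mm across), at rest (value of joint tray above 0.109 m and value of joint each of cap_a, cap_b, cap_c below 0.09 rad and z of cap_a_grip in the frame of tray_mid between 0.1303 and 0.1368 m and x of cap_a_grip in the frame of tray_mid between -0.029 and -0.017 m and linear speed of each of jar_a, jar_b, jar_c below 0.02 m/s and z of cap_b_grip in the frame of tray_mid between 0.1303 and 0.1368 m and x of cap_b_grip in the frame of tray_mid between -0.029 and -0.017 m and z of cap_c_grip in the frame of tray_mid between 0.1303 and 0.1368 m and x of cap_c_grip in the frame of tray_mid between -0.029 and -0.017 m); the robot touches nothing.
It fails at once if the tray is pushed in by more than 40 mm while a cap is still loose (value of joint tray above 0.04 m and value of joint any of cap_a, cap_b, cap_c above 0.12 rad).
It fails at once if the basin, the bottle or the scoop is shifted by more than 20 mm (distance of any of basin_mid, oil_bottle_mid, scoop_mid from where it was at the start of the episode above 0.02 m).
It also fails if it takes over 66 s, if anything falls off the work surface, if the arm or the gripper's body presses on something with over 40 N, if the wrist force passes 120 N, or if a joint passes its speed limit or range.

### The arm

A 6-joint arm with a two-finger parallel gripper is mounted at the origin on the work surface. World frame = base frame: x ahead of the robot, y to its left, z up, the work surface at z = 0. Lengths are in m, angles in rad, forces in N, time in s.
With the tool pointing down it reaches from about 0.3 to 0.775 m from the base axis. Payload 14.6 kg.
Tool frame: the origin (TCP) lies midway between the tips of the shut fingers; the grasp point (between the pads) lies 19 mm behind it (ctrl.tcp_to_grasp is the distance from the TCP to the grasp point, in m); x points along the fingers, y is the direction in which the jaws open and shut, and the axes are right-handed (so a half turn about x gives the same grasp; the last joint's range is limited). The gripper opens to 94 mm and grips with 3 to 60 N. Pads are 16 mm wide; open, the fingers measure 119 mm over their backs; the gripper's body (75 mm by 177 mm) begins 78 mm behind the grasp point.
Start: joints at [-1.31, 0.3, 1.521, -0, 1.321, -0.067], TCP at [0.177, -0.521, 0.205] pointing down, gripper open.
Joint ranges: [-3.03, 3.03], [-0.79, 2.21], [0.23, 2.52], [-1.04, 4.18], [0, 3.07], [-2.55, 2.55]. Speed limits (rad/s): [2.22, 2.22, 2.57, 3.14, 3.14, 3.14].

### API

Orientations are given as [roll, pitch, yaw] about the fixed x, y, z axes, in that order (R = Rz(yaw) Ry(pitch) Rx(roll)).
In Python, from station import ctrl gives the robot as it stands.
- The arm moves only by the tool jog_arm, never from a script. Its argument "rows" is one flat list of numbers, 7 for each row, row after row: the shift along the world's x, y, z in m, then the turn, a rotation vector about the world's x, y, z in degrees, then the closure, from 0 (fully open) to 1 (shut). A call has 1 to 8 rows; each row shifts and turns the commanded pose from where the row before left it; what a row does not reach is not made up. A row lasts 1/12 s, in which the tool goes at most 41.7 mm and 7.16 degrees, less where a joint would pass 70% of its speed; a pose out of reach is approached as far as the arm can. A call with a gripper value outside its range is refused whole. The fingers move at their own pace and stop on an object; "squeeze" is the grip in N (left out, the last holds). Time passes only in rows, so rows that do not move let the fingers close. It gives the time, the measured TCP pose, the force and the opening at its end, in the units of the state.
- ctrl.get_obs(): the state, without advancing time (a new reading comes with each control period).
- ctrl.camera(name): name is "side" or "top"; returns (picture, depth): 384x512x3 uint8, red, green, blue; 384x512 float32, m along the optical axis (not along the pixel's ray), 0 where there is no reading.
- ctrl.camera_model(name): a dict with "K" (3x3 intrinsics, pixels), "extrinsics" (4x4, takes a point from camera to world coordinates). Camera axes: x right, y down, z forward; pixel columns grow to the right and rows downward; lengths in m; the calibration is good to about 2 mm. A picture is of the moment at which its call begins. camera_model takes no time and is no camera call.
- ctrl.hand_in(): hands the job in, once; it reports no verdict.
The state is a dict: "time_s": time; "qpos": joint angles; "joint_vel": joint speeds; "tau": joint torques, N m; "ee_pos": TCP position; "eef_rot": TCP orientation; "force": force on the tool from outside, world axes, zero at the start; "moment": the same for the moment, N m; "grip_width": finger opening in m.
Only numpy, scipy, OpenCV 4.12 (cv2) and the standard library are available. Lean on these libraries where they do the work, as an engineer would, in place of code of your own. Each camera call takes 0.05 s, during which the arm holds its last target.

## Working session

There is one attempt and no reset: what is moved stays moved. The work goes in short steps, Python scripts to look and compute and a tool call to move; the robot and the scene stay as the last step left them, time stands still between calls to the robot, and variables do not carry over. Pictures are saved under pics/ and viewed, and the job is handed in when it is done.

Besides the shell and the picture viewer there is one more tool, called in YAML: its name, and indented under it one key for each argument. jog_arm: Moves the arm, as the interface text tells. Its arguments: {"type":"object","properties":{"rows":{"type":"array"},"squeeze":{"type":"number"}},"required":["rows"]}

```bash
mkdir -p pics; ls; python3 - <<'E'
from station import ctrl
import cv2,numpy as np
for n in("side","top"):
    p,d=ctrl.camera(n); cv2.imwrite(f"pics/{n}0.png",p[:,:,::-1]); np.save(f"pics/{n}0.npy",d)
    m=ctrl.camera_model(n); print(n,np.round(m["K"],1).tolist(),np.round(m["extrinsics"],4).tolist())
o=ctrl.get_obs(); print({k:np.round(v,4).tolist() for k,v in o.items()}, ctrl.tcp_to_grasp)
E
```

```text
pics
side [[371.1, 0.0, 260.8], [0.0, 371.1, 190.0], [0.0, 0.0, 1.0]] [[-0.7933, -0.3186, 0.5188, 0.0536], [-0.6084, 0.3845, -0.6942, 0.6752], [0.0217, -0.8664, -0.4989, 0.624], [0.0, 0.0, 0.0, 1.0]]
top [[467.4, 0.0, 255.6], [0.0, 467.4, 195.0], [0.0, 0.0, 1.0]] [[-0.0053, -0.9854, 0.1704, 0.2901], [-1.0, 0.0061, 0.0045, -0.0125], [-0.0055, -0.1704, -0.9854, 1.7175], [0.0, 0.0, 0.0, 1.0]]
{'time_s': 0.1, 'qpos': [-1.3096, 0.3004, 1.5215, -0.0, 1.3207, -0.0666], 'joint_vel': [-0.0005, -0.0009, 0.0001, 0.0005, 0.0008, -0.0004], 'tau': [0.002, -53.2643, -35.3284, 0.071, 0.0235, -0.0001], 'ee_pos': [0.177, -0.5205, 0.205], 'eef_rot': [-1.6351, 1.5698, 1.8343], 'force': [-0.189, 0.7165, 0.2561], 'moment': [-0.0119, -0.0206, 0.0013], 'grip_width': 0.0937} 0.0188
```

View pics/side0.png

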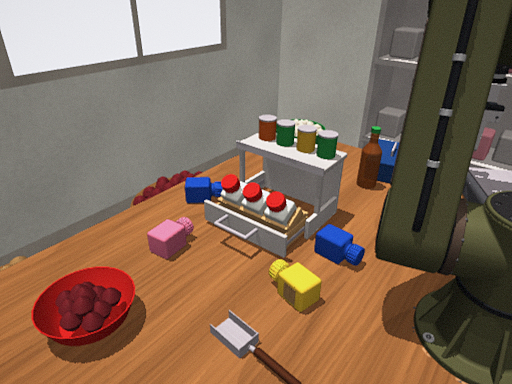

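View pics/top0.png

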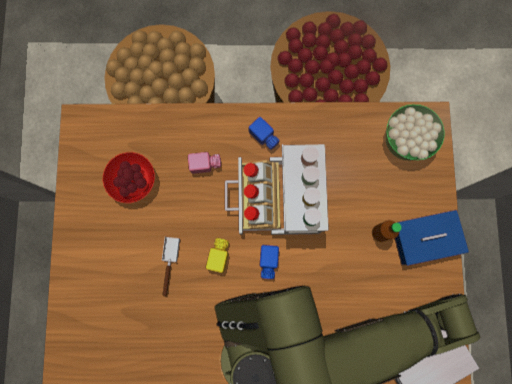

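The side view shows red caps at (230,183), (252,191) and (276,201). The top view shows them at (251,170), (251,191) and (251,213). The cap nearest the robot is side (276,201), top (251,213). The look-alikes to leave alone are the pink jar (side 168,238), the blue jars (200,190 and 338,245), the yellow jar (297,285), and the tins on the shelf. The red basin is at (85,305).

```bash
cat > h.py <<'E'
import numpy as np,cv2
def bp(m,d,vu):
    K=m["K"];E=np.array(m["extrinsics"]);v,u=vu
    z=d[v,u];P=np.stack([(u-K[0,2])/K[0,0]*z,(v-K[1,2])/K[1,1]*z,z],1)
    return (P@E[:3,:3].T+E[:3,3])[z>0]
def ray(m,uv):
    K=m["K"];E=np.array(m["extrinsics"])
    r=E[:3,:3]@np.array([(uv[0]-K[0,2])/K[0,0],(uv[1]-K[1,2])/K[1,1],1]);return E[:3,3],r/np.linalg.norm(r)
def tri(a,b):
    (p,r),(q,s)=a,b
    A=np.stack([r,-s],1);t=np.linalg.lstsq(A,q-p,rcond=None)[0]
    x,y=p+t[0]*r,q+t[1]*s;return (x+y)/2,np.linalg.norm(x-y)
E
python3 - <<'E'
from station import ctrl
import cv2,numpy as np
from h import *
np.set_printoptions(precision=4,suppress=True)
C={}
for n,(a,b,c,e) in dict(side=(165,220,210,300),top=(155,225,240,262)).items():
    p=cv2.imread(f"pics/{n}0.png");d=np.load(f"pics/{n}0.npy");m=ctrl.camera_model(n)
    hsv=cv2.cvtColor(p,cv2.COLOR_BGR2HSV)
    M=((hsv[:,:,0]<8)|(hsv[:,:,0]>172))&(hsv[:,:,1]>170)&(hsv[:,:,2]>90)
    W=np.zeros_like(M);W[a:b,c:e]=M[a:b,c:e]
    k,L,S,X=cv2.connectedComponentsWithStats(W.astype(np.uint8))
    for i in range(1,k):
        if S[i,4]<20: continue
        vu=np.nonzero(L==i);P=bp(m,d,vu)
        print(n,X[i],S[i],"mean",P.mean(0),"max z",P[:,2].max())
        C.setdefault(n,[]).append(X[i])
    # normals of top
    cv2.imwrite(f"pics/{n}crop.png",cv2.resize(p[a-20:b+40,c-30:e+40],None,fx=5,fy=5,interpolation=cv2.INTER_NEAREST)[:600,:800])
for x,y in zip(sorted(C["side"],key=lambda q:q[0]),sorted(C["top"],key=lambda q:q[1])):
    print(tri(ray(ctrl.camera_model("side"),x),ray(ctrl.camera_model("top"),y)))
E
```

```text
side [229.4912 181.8938] [221 174  18  19 226] mean [0.6596 0.0093 0.1319] max z 0.15302857004053694
side [252.1405 190.9917] [243 183  19  19 242] mean [0.5735 0.017  0.1379] max z 0.15274272115033177
side [275.5543 200.1413] [266 191  20  21 276] mean [0.5043 0.0085 0.1331] max z 0.15389789077451604
top [250.1905 169.3878] [244 163  14  14 147] mean [0.6518 0.013  0.1439] max z 0.15950556981181263
top [250.4671 190.9408] [244 184  14  14 152] mean [0.5761 0.0123 0.1442] max z 0.15883248423744
top [250.9231 212.9231] [244 206  15  14 156] mean [0.5005 0.011  0.144 ] max z 0.15862461192275945
(array([0.6547, 0.0136, 0.1348]), np.float64(0.001553468502537596))
(array([0.5778, 0.0122, 0.1341]), np.float64(0.0006987974331739595))
(array([0.502 , 0.0113, 0.1348]), np.float64(0.0006896915975334439))
```

View pics/sidecrop.png

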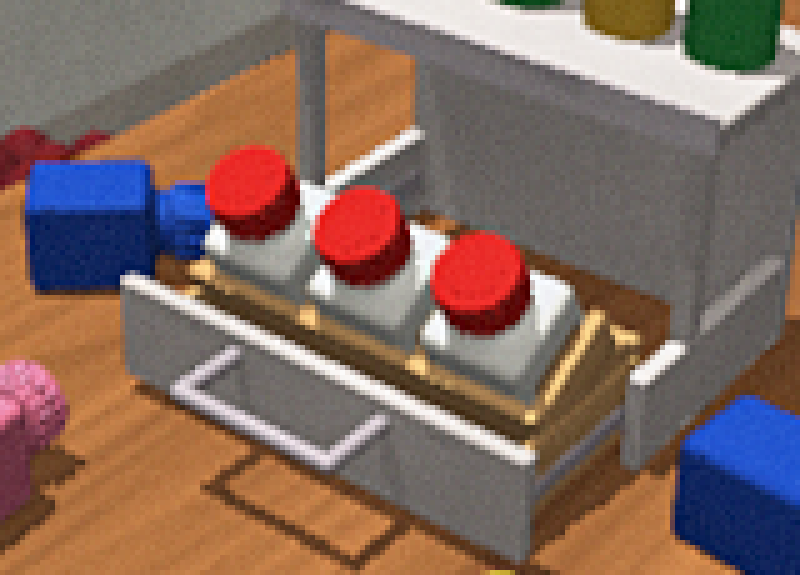

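View pics/topcrop.png

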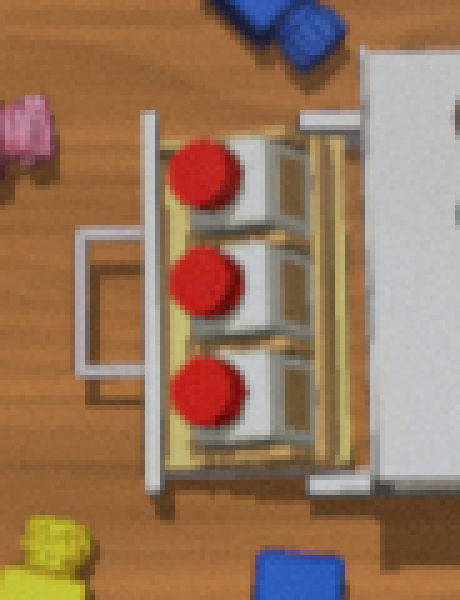

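```bash
python3 - <<'E'
from station import ctrl
import cv2,numpy as np
from h import *
np.set_printoptions(precision=4,suppress=True)
def box(n,a,b,c,e):
    d=np.load(f"pics/{n}0.npy");m=ctrl.camera_model(n)
    v,u=np.mgrid[a:b,c:e];return bp(m,d,(v.ravel(),u.ravel()))
for n,bx in [("side",(270,300,170,230)),("side",(215,235,130,145)),("top",(190,230,170,215)),("top",(250,280,290,340))]:
    P=box(n,*bx);print(n,bx,"table z median",np.median(P[:,2]),P[:,2].std())
# shelf top from top cam
P=box("top",140,240,270,335)
S=P[(P[:,2]>.18)&(P[:,2]<.21)];print("shelf z",np.median(S[:,2]),len(S))
r=cv2.minAreaRect((S[:,:2]*1000).astype(np.float32));print("shelf rect",r)
# front panel top & bar
P=box("top",150,240,222,246);Q=P[(P[:,2]>.065)&(P[:,2]<.09)&(P[:,1]>0)]
print("panel z",np.median(Q[:,2]),len(Q));
vx=cv2.fitLine((Q[:,:2]).astype(np.float32),cv2.DIST_HUBER,0,.001,.001).ravel();print("panel line",vx,np.degrees(np.arctan2(vx[1],vx[0])),Q[:,0].min(),Q[:,0].max())
H=P[(P[:,2]>.045)&(P[:,2]<.07)&(P[:,1]>.04)];print("handle",len(H),np.median(H,0))
print(cv2.minAreaRect((H[:,:2]*1000).astype(np.float32)))
P=box("side",150,260,190,320)
for lo,hi in((.03,.1),):
    pass
# caps: top face plane per cap from side/top depth
E
```

```text
side (270, 300, 170, 230) table z median -0.0006523665437258019 0.0010919955839592697
side (215, 235, 130, 145) table z median -0.000865045405529119 0.0010915805182528549
top (190, 230, 170, 215) table z median 0.0003463696585718212 0.004144382322079588
top (250, 280, 290, 340) table z median 0.000330905974740503 0.0040021985844563455
shelf z 0.1996829350488638 2691
shelf rect ((581.2578125, -167.0725555419922), (291.0243225097656, 144.78829956054688), 0.7589448094367981)
panel z 0.0736847501242579 321
panel line [1.     0.0087 0.5894 0.0532] 0.5011359 0.4419370752893692 0.7148394543426795
handle 174 [0.5698 0.0909 0.0639]
((565.8237915039062, 72.2628402709961), (72.06544494628906, 296.62554931640625), 87.31144714355469)
```

```bash
cat >> h.py <<'E'
from scipy.spatial.transform import Rotation as Ro
D=np.radians(0.75)
sx=np.array([np.sin(D),-np.cos(D),0]);sy=np.array([np.cos(D),np.sin(D),0]);sz=np.array([0,0,1.])
a=-.5*sx+np.cos(np.pi/6)*sz
grip={i:np.array([.578,.0137,.135])+i*.076*sy for i in(-1,0,1)}
def Rt(jaw=0,flip=1): # jaw angle (rad) about a from stand y
    y=flip*(Ro.from_rotvec(a*jaw).apply(sy));x=-a
    return Ro.from_matrix(np.stack([x,y,np.cross(x,y)],1))
def cur(o): return Ro.from_euler('xyz',o["eef_rot"])
def todo(o,tcp,R):
    return np.round((tcp-o["ee_pos"])*1000,2),np.round((R*cur(o).inv()).as_rotvec(degrees=True),2)
E
python3 - <<'E'
from station import ctrl
from h import *
np.set_printoptions(precision=4,suppress=True)
o=ctrl.get_obs();print(cur(o).as_matrix());print("a",a,grip)
for f in(1,-1): print(f,todo(o,grip[-1]+.09*a-.017*a,Rt(0,f)))
E
```

```text
[[-0.0003  0.3219 -0.9468]
 [ 0.001  -0.9468 -0.3219]
 [-1.     -0.001  -0.0001]]
a [-0.0065  0.5     0.866 ] {-1: array([0.502 , 0.0127, 0.135 ]), 0: array([0.578 , 0.0137, 0.135 ]), 1: array([0.654 , 0.0147, 0.135 ])}
1 (array([324.53, 569.7 ,  -6.73]), array([-26.2 ,  18.43,  70.24]))
-1 (array([324.53, 569.7 ,  -6.73]), array([ -20.16,  -28.42, -105.24]))
```

jog_arm:
  rows: [0.012, 0.02, 0.016, 0, 0, 0, 0, 0.016, 0.029, 0.018, -1.3, 0.9, 3.5, 0, 0.016, 0.029, 0.018, -1.3, 0.9, 3.5, 0, 0.016, 0.029, 0.018, -1.3, 0.9, 3.5, 0, 0.016, 0.029, 0.018, -1.3, 0.9, 3.5, 0.2, 0.016, 0.029, 0.018, -1.3, 0.9, 3.5, 0.3, 0.016, 0.029, 0.018, -1.3, 0.9, 3.5, 0.32, 0.016, 0.029, 0.01, -1.3, 0.9, 3.5, 0.32]
  squeeze: 30

```text
time_s: 0.77
ee_pos: [0.3015, -0.2964, 0.3413]
eef_rot: [0.433, 1.377, -1.95]
force: [0.7, -0.4, -0.1]
grip_width: 0.0708
```

jog_arm:
  rows: [0.016, 0.029, 0, -1.3, 0.9, 3.5, 0.32, 0.016, 0.029, 0, -1.3, 0.9, 3.5, 0.32, 0.016, 0.029, 0, -1.3, 0.9, 3.5, 0.32, 0.016, 0.029, 0, -1.3, 0.9, 3.5, 0.32, 0.016, 0.029, 0, -1.3, 0.9, 3.5, 0.32, 0.016, 0.029, 0, -1.3, 0.9, 3.5, 0.32, 0.016, 0.029, 0, -1.3, 0.9, 3.5, 0.32, 0.016, 0.029, 0, -1.3, 0.9, 3.5, 0.32]

```text
time_s: 1.43
ee_pos: [0.4295, -0.064, 0.3394]
eef_rot: [0.172, 1.17, -1.709]
force: [0.5, -0.5, 1.1]
grip_width: 0.0639
```

```bash
cat > st.py <<'E'
import sys
from station import ctrl
from h import *
np.set_printoptions(precision=4,suppress=True)
i=int(sys.argv[1]);off=float(sys.argv[2])/1000;j=np.radians(float(sys.argv[3])) if len(sys.argv)>3 else 0
o=ctrl.get_obs();print("t",o["time_s"],"q",o["qpos"],"ee",o["ee_pos"],"w",o["grip_width"])
print("F",o["force"],"F.a",o["force"]@a,"M",o["moment"])
print("todo mm/deg",todo(o,grip[i]+(off-.017)*a,Rt(j)), "a",a)
E
python3 st.py -1 90
```

```text
t 1.4333 q [ 0.009  -0.0032  1.6096 -0.3963  1.5953  0.3218] ee [ 0.4295 -0.064   0.3394] w 0.06389529480571926
F [ 0.4842 -0.46    1.0537] F.a 0.6793379039760973 M [ 0.1121 -0.0813  0.0055]
todo mm/deg (array([  72.05,  113.16, -141.18]), array([-6.75,  4.85, 17.5 ])) a [-0.0065  0.5     0.866 ]
```

jog_arm:
  rows: [0.009, 0.0225, -0.01, -1.35, 0.97, 3.5, 0.32, 0.009, 0.0225, -0.01, -1.35, 0.97, 3.5, 0.32, 0.009, 0.0225, -0.01, -1.35, 0.97, 3.5, 0.32, 0.009, 0.0225, -0.021, -1.35, 0.97, 3.5, 0.32, 0.009, 0.0226, -0.025, -1.35, 0.97, 3.5, 0.32, 0.009, 0, -0.025, 0, 0, 0, 0.32, 0.009, 0, -0.025, 0, 0, 0, 0.32, 0.009, 0, -0.015, 0, 0, 0, 0.32]

```text
time_s: 2.1
ee_pos: [0.5006, 0.0473, 0.1955]
eef_rot: [-0.006, 1.048, -1.565]
force: [0.7, -0.1, -1.1]
grip_width: 0.0637
```

jog_arm:
  rows: [0, 0, 0, 0, 0, 0, 0.32, 0, 0, 0, 0, 0, 0, 0.32]

```text
time_s: 2.27
ee_pos: [0.5008, 0.0468, 0.1982]
eef_rot: [-0.002, 1.048, -1.563]
force: [0.7, 0.2, -0.5]
grip_width: 0.0637
```

```bash
python3 st.py -1 90; python3 st.py -1 0; python3 - <<'E'
from station import ctrl
import cv2
for n in("side","top"):
    p,d=ctrl.camera(n); cv2.imwrite(f"pics/{n}1.png",cv2.resize(p[:,:,::-1][120:280,160:360] if n=="side" else p[:,:,::-1][120:280,160:360],None,fx=4,fy=3.75,interpolation=cv2.INTER_CUBIC))
E
```

```text
t 2.2667 q [ 0.2802  0.2997  1.626  -0.5103  1.395   0.4076] ee [0.5008 0.0468 0.1982] w 0.06365565205359552
F [ 0.7239  0.169  -0.5402] F.a -0.3880561577465068 M [ 0.2162 -0.1303 -0.0121]
todo mm/deg (array([0.71, 2.43, 0.03]), array([-0.04, -0.07,  0.21])) a [-0.0065  0.5     0.866 ]
t 2.2667 q [ 0.2802  0.2997  1.626  -0.5103  1.395   0.4076] ee [0.5008 0.0468 0.1982] w 0.06365565205359552
F [ 0.7239  0.169  -0.5402] F.a -0.3880561577465068 M [ 0.2162 -0.1303 -0.0121]
todo mm/deg (array([  1.3 , -42.56, -77.91]), array([-0.04, -0.07,  0.21])) a [-0.0065  0.5     0.866 ]
```

View pics/side1.png

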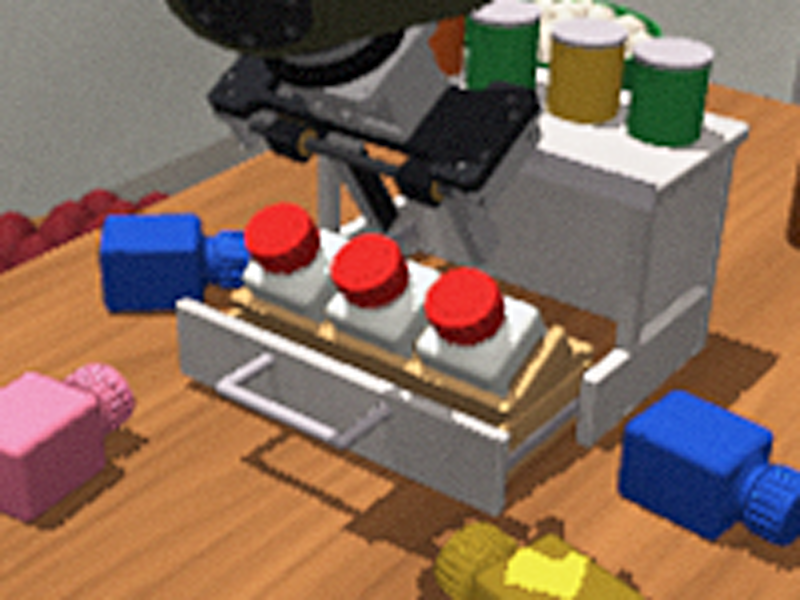

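View pics/top1.png

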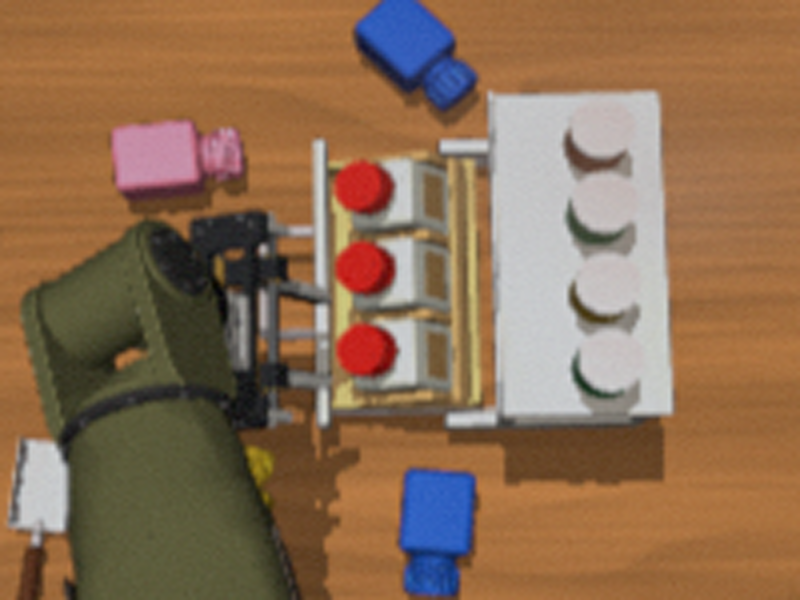

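jog_arm:
  rows: [0.0005, -0.009, -0.0175, 0, 0, 0.1, 0.32, 0.0005, -0.009, -0.0175, 0, 0, 0.1, 0.32, 0.0001, -0.0085, -0.0155, 0, 0, 0, 0.32, 0.0001, -0.0085, -0.0145, 0, 0, 0, 0.32, 0.0001, -0.005, -0.0085, 0, 0, 0, 0.32, 0, -0.0025, -0.0045, 0, 0, 0, 0.32, 0, 0, 0, 0, 0, 0, 0.32, 0, 0, 0, 0, 0, 0, 0.32]

```text
time_s: 3.03
ee_pos: [0.5027, 0.0046, 0.1214]
eef_rot: [0.003, 1.049, -1.555]
force: [0.5, 0.3, 0.1]
grip_width: 0.0639
```

```bash
python3 st.py -1 0; python3 - <<'E'
from station import ctrl
import cv2
for n in("side","top"):
    p,d=ctrl.camera(n); cv2.imwrite(f"pics/{n}2.png",cv2.resize(p[:,:,::-1][130:250,190:340],None,fx=5,fy=5,interpolation=cv2.INTER_CUBIC))
E
```

```text
t 3.0333 q [ 0.2015  0.368   1.7315 -0.5527  1.2049  0.4337] ee [0.5027 0.0046 0.1214] w 0.06387483831499707
F [0.5375 0.2638 0.0915] F.a 0.2076490378589587 M [ 0.2239 -0.1271  0.0078]
todo mm/deg (array([-0.62, -0.41, -1.12]), array([-0.08,  0.1 , -0.  ])) a [-0.0065  0.5     0.866 ]
```

View pics/side2.png

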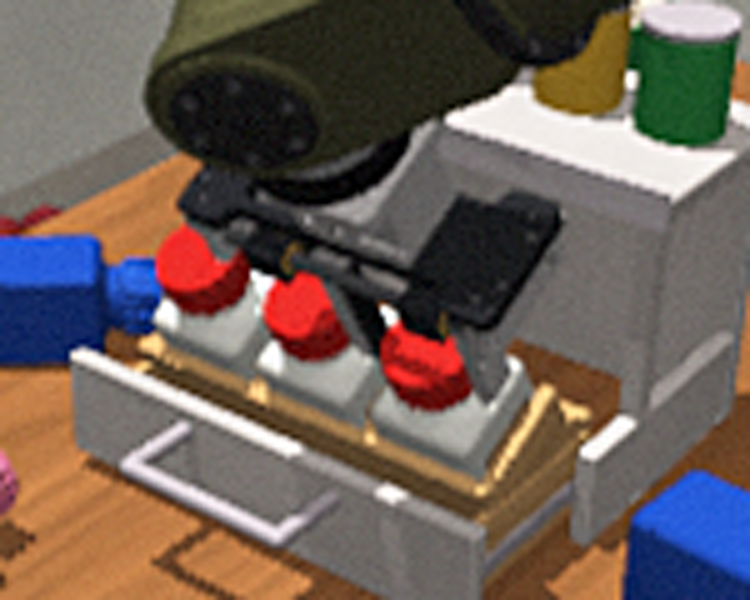

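View pics/top2.png

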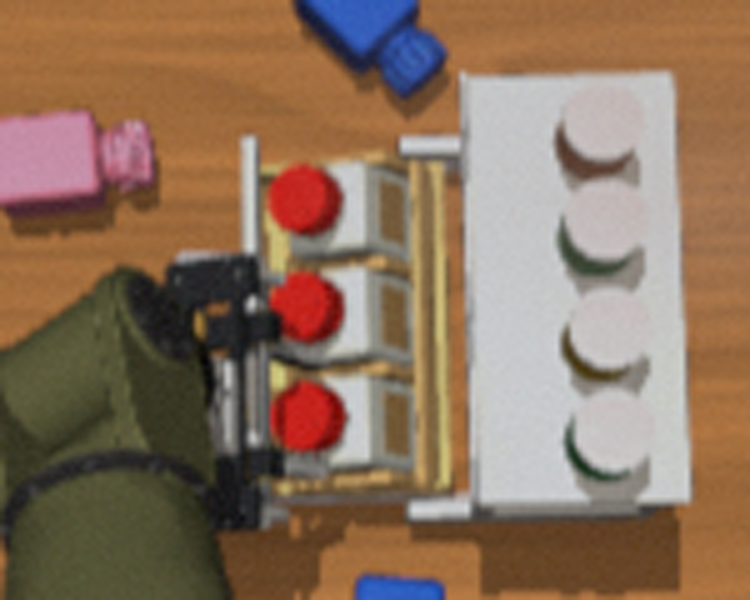

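The side view shows the fingers on both sides of the near cap (425,365 in the crop). Closing now.

jog_arm:
  rows: [0, 0, 0, 0, 0, 0, 0.6, 0, 0, 0, 0, 0, 0, 0.6, 0, 0, 0, 0, 0, 0, 0.6, 0, 0, 0, 0, 0, 0, 0.6]
  squeeze: 25

```text
time_s: 3.47
ee_pos: [0.5023, 0.0045, 0.1207]
eef_rot: [0.001, 1.048, -1.557]
force: [-1.8, 0.9, 2.7]
grip_width: 0.0475
```

```bash
python3 st.py -1 0
```

```text
t 3.4667 q [ 0.2015  0.3688  1.7324 -0.5528  1.2044  0.4339] ee [0.5023 0.0045 0.1207] w 0.04752082630499315
F [-1.8408  0.8573  2.6622] F.a 2.746213565599896 M [ 0.2032  0.3203 -0.1701]
todo mm/deg (array([-0.21, -0.33, -0.39]), array([-0.07,  0.03, -0.01])) a [-0.0065  0.5     0.866 ]
```

jog_arm:
  rows: [0, 0.0005, 0.0009, 0, 0, 0, 0.6, 0, 0.0005, 0.0008, 0, 0, 0, 0.6, 0, 0, 0, 0, 0, 0, 0.6, 0, 0, 0, 0, 0, 0, 0.6]

```text
time_s: 3.8
ee_pos: [0.5023, 0.0053, 0.122]
eef_rot: [0.0, 1.048, -1.557]
force: [-0.7, -0.8, -1.5]
grip_width: 0.0477
```

jog_arm:
  rows: [0, 0.0005, 0.0009, 0, 0, 0, 0.6, 0, 0, 0, 0, 0, 0, 0.6, 0, 0, 0, 0, 0, 0, 0.6]

```text
time_s: 4.05
ee_pos: [0.5023, 0.0059, 0.123]
eef_rot: [0.001, 1.048, -1.557]
force: [-0.5, -1.0, -2.2]
grip_width: 0.0476
```

jog_arm:
  rows: [0, 0.0005, 0.0008, 0, 0, 0, 0.6, 0, 0.0005, 0.0009, 0, 0, 0, 0.6, 0, 0, 0, 0, 0, 0, 0.6, 0, 0, 0, 0, 0, 0, 0.6]

```text
time_s: 4.38
ee_pos: [0.5024, 0.007, 0.1248]
eef_rot: [0.001, 1.048, -1.556]
force: [0.4, -0.4, -1.8]
grip_width: 0.0477
```

jog_arm:
  rows: [0, 0.0005, 0.0008, 0, 0, 0, 0.6, 0, 0, 0, 0, 0, 0, 0.6, 0, 0, 0, 0, 0, 0, 0.6, 0, 0, 0, 0, 0, 0, 0.6]

```text
time_s: 4.72
ee_pos: [0.5024, 0.0074, 0.1256]
eef_rot: [0.001, 1.048, -1.557]
force: [-0.0, -1.1, -1.4]
grip_width: 0.048
```

```bash
python3 st.py -1 0;  python3 - <<'E'
from station import ctrl
import cv2
for n in("side",):
    p,d=ctrl.camera(n); cv2.imwrite(f"pics/{n}3.png",cv2.resize(p[:,:,::-1][130:250,190:340],None,fx=5,fy=5,interpolation=cv2.INTER_CUBIC))
E
```

```text
t 4.7167 q [ 0.2068  0.3635  1.7265 -0.5494  1.2164  0.4319] ee [0.5024 0.0074 0.1256] w 0.04802390731897518
F [-0.0289 -1.1426 -1.4344] F.a -1.8132819957327937 M [ 0.212   0.0043 -0.0177]
todo mm/deg (array([-0.27, -3.19, -5.3 ]), array([-0.07,  0.03, -0.01])) a [-0.0065  0.5     0.866 ]
```

View pics/side3.png

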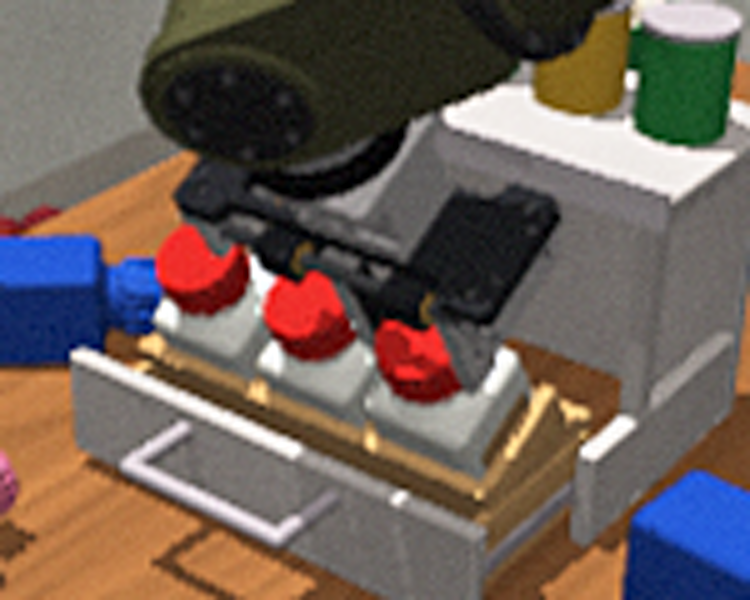

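```bash
cat > diff.py <<'E'
import sys,cv2,numpy as np
A=cv2.imread(sys.argv[1]);B=cv2.imread(sys.argv[2]);x0,y0,x1,y1=map(int,sys.argv[3:7])
s=np.hstack([A[y0:y1,x0:x1],B[y0:y1,x0:x1]])
cv2.imwrite(sys.argv[7],cv2.resize(s,None,fx=2,fy=2))
E
python3 diff.py pics/side2.png pics/side3.png 350 300 550 520 pics/cmp3.png
python3 - <<'E'
import cv2,numpy as np
A=cv2.cvtColor(cv2.imread("pics/side2.png"),7-1);B=cv2.cvtColor(cv2.imread("pics/side3.png"),6)
for nm,(x0,y0,x1,y1) in dict(jarfront=(368,405,480,470),tray=(100,360,300,500),midjar=(265,330,345,400)).items():
    T=A[y0:y1,x0:x1];S=B[y0-25:y1+25,x0-25:x1+25]
    r=cv2.matchTemplate(S,T,cv2.TM_CCOEFF_NORMED);_,v,_,l=cv2.minMaxLoc(r);print(nm,v,(l[0]-25)/5,(l[1]-25)/5,"px")
E
```

```text
jarfront 0.883765697479248 -1.2 -1.0 px
tray 0.9973574280738831 0.0 0.0 px
midjar 0.998441755771637 0.0 0.0 px
```

View pics/cmp3.png

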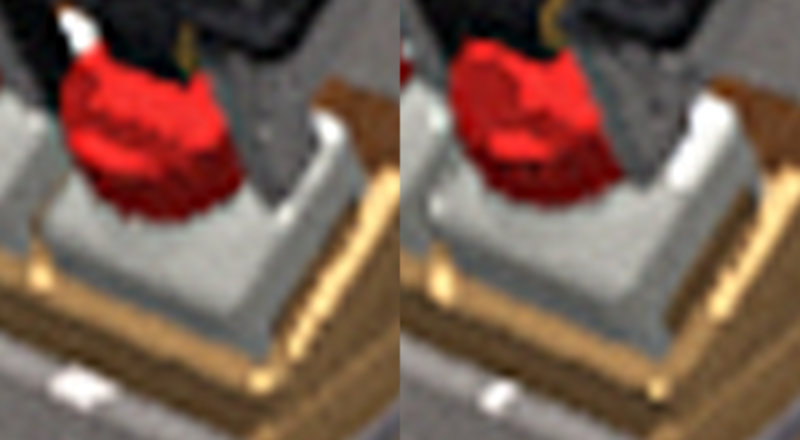

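Cap force at 1.5 mm of lift was already about −1.7 N, and the jar's image shift (1.6 px) matches the full travel. The near cap is tight. I'll set it back down and go to the middle one.

jog_arm:
  rows: [0, -0.001, -0.0017, 0, 0, 0, 0.6, 0, -0.001, -0.0017, 0, 0, 0, 0.6, 0, -0.0008, -0.0015, 0, 0, 0, 0.6, 0, 0, 0, 0, 0, 0, 0.6, 0, 0, 0, 0, 0, 0, 0.32, 0, 0, 0, 0, 0, 0, 0.32, 0, 0, 0, 0, 0, 0, 0.32]

```text
time_s: 5.35
ee_pos: [0.5024, 0.0047, 0.1206]
eef_rot: [0.001, 1.049, -1.556]
force: [-0.3, 1.1, 0.6]
grip_width: 0.0625
```

jog_arm:
  rows: [0, 0.0025, 0.004, 0, 0, 0, 0.32, 0, 0.01, 0.0175, 0, 0, 0, 0.32, 0, 0.01, 0.0175, 0, 0, 0, 0.32, 0.02, 0, 0, 0, 0, 0, 0.32, 0.028, 0.0005, 0, 0, 0, 0, 0.32, 0.028, 0.0005, 0, 0, 0, 0, 0.32, 0, 0, 0, 0, 0, 0, 0.32, 0, 0, 0, 0, 0, 0, 0.32]

```text
time_s: 6.02
ee_pos: [0.5788, 0.0282, 0.1592]
eef_rot: [-0.0, 1.048, -1.558]
force: [-0.3, -0.9, 0.5]
grip_width: 0.0639
```

```bash
python3 st.py 0 0;  python3 - <<'E'
from station import ctrl
import cv2
for n in("side",):
    p,d=ctrl.camera(n); cv2.imwrite(f"pics/{n}4.png",cv2.resize(p[:,:,::-1][130:250,190:340],None,fx=5,fy=5,interpolation=cv2.INTER_CUBIC))
E
```

```text
t 6.0167 q [ 0.2145  0.4844  1.4635 -0.5257  1.3427  0.3621] ee [0.5788 0.0282 0.1592] w 0.06386517725075741
F [-0.3209 -0.9216  0.4854] F.a -0.03823024300256752 M [ 0.1824 -0.0329 -0.0034]
todo mm/deg (array([ -0.64, -22.96, -38.95]), array([-0.07, -0.01,  0.01])) a [-0.0065  0.5     0.866 ]
```

View pics/side4.png

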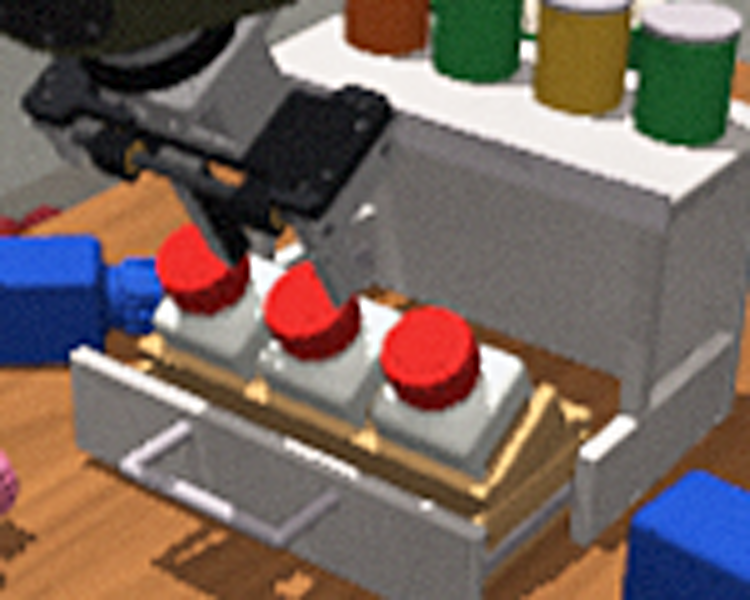

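The near jar is back down (cap at 430,358 in the crop, as before). Descending on the middle cap.

jog_arm:
  rows: [-0.0006, -0.009, -0.0155, 0, 0, 0, 0.32, 0, -0.009, -0.0155, 0, 0, 0, 0.32, 0, -0.0045, -0.008, 0, 0, 0, 0.32, 0, 0, 0, 0, 0, 0, 0.32, 0, 0, 0, 0, 0, 0, 0.6, 0, 0, 0, 0, 0, 0, 0.6, 0, 0, 0, 0, 0, 0, 0.6, 0, 0, 0, 0, 0, 0, 0.6]

```text
time_s: 6.73
ee_pos: [0.578, 0.006, 0.1215]
eef_rot: [0.003, 1.049, -1.555]
force: [-2.0, 1.7, 4.2]
grip_width: 0.0475
```

```bash
python3 st.py 0 0;  python3 - <<'E'
from station import ctrl
import cv2
for n in("side",):
    p,d=ctrl.camera(n); cv2.imwrite(f"pics/{n}5.png",cv2.resize(p[:,:,::-1][130:250,190:340],None,fx=5,fy=5,interpolation=cv2.INTER_CUBIC))
E
```

```text
t 6.7333 q [ 0.1784  0.5136  1.5153 -0.5445  1.2546  0.3759] ee [0.578  0.006  0.1215] w 0.04748745796015436
F [-1.9534  1.7161  4.2158] F.a 4.521741827100479 M [ 0.068   0.3066 -0.2586]
todo mm/deg (array([ 0.13, -0.83, -1.26]), array([-0.08,  0.09, -0.02])) a [-0.0065  0.5     0.866 ]
```

jog_arm:
  rows: [0, 0.0005, 0.0009, 0, 0, 0, 0.6, 0, 0.0005, 0.0008, 0, 0, 0, 0.6, 0, 0, 0, 0, 0, 0, 0.6, 0, 0, 0, 0, 0, 0, 0.6]

```text
time_s: 7.12
ee_pos: [0.5779, 0.0066, 0.1224]
eef_rot: [0.002, 1.048, -1.556]
force: [0.3, -0.6, 0.2]
grip_width: 0.0475
```

jog_arm:
  rows: [0, 0.0005, 0.0009, 0, 0, 0, 0.6, 0, 0, 0, 0, 0, 0, 0.6, 0, 0, 0, 0, 0, 0, 0.6]

```text
time_s: 7.37
ee_pos: [0.5778, 0.0071, 0.1233]
eef_rot: [0.001, 1.048, -1.557]
force: [1.3, -1.0, -0.0]
grip_width: 0.0478
```

jog_arm:
  rows: [0, 0.0005, 0.0008, 0, 0, 0, 0.6, 0, 0.0005, 0.0009, 0, 0, 0, 0.6, 0, 0, 0, 0, 0, 0, 0.6, 0, 0, 0, 0, 0, 0, 0.6]

```text
time_s: 7.7
ee_pos: [0.5778, 0.0081, 0.125]
eef_rot: [0.001, 1.048, -1.557]
force: [1.1, -1.7, -0.0]
grip_width: 0.0474
```

jog_arm:
  rows: [0, 0.0005, 0.0008, 0, 0, 0, 0.6, 0, 0, 0, 0, 0, 0, 0.6, 0, 0, 0, 0, 0, 0, 0.6, 0, 0, 0, 0, 0, 0, 0.6]

```text
time_s: 8.03
ee_pos: [0.5777, 0.0086, 0.1257]
eef_rot: [0.0, 1.048, -1.557]
force: [1.5, -1.4, -0.8]
grip_width: 0.0475
```

```bash
python3 st.py 0 0;  python3 - <<'E'
from station import ctrl
import cv2
for n in("side",):
    p,d=ctrl.camera(n); cv2.imwrite(f"pics/{n}6.png",cv2.resize(p[:,:,::-1][130:250,190:340],None,fx=5,fy=5,interpolation=cv2.INTER_CUBIC))
E
python3 diff.py pics/side5.png pics/side6.png 230 240 430 460 pics/cmp6.png
python3 - <<'E'
import cv2,numpy as np
A=cv2.cvtColor(cv2.imread("pics/side5.png"),6);B=cv2.cvtColor(cv2.imread("pics/side6.png"),6)
for nm,(x0,y0,x1,y1) in dict(jarfront=(265,350,350,420),tray=(100,360,300,500)).items():
    T=A[y0:y1,x0:x1];S=B[y0-25:y1+25,x0-25:x1+25]
    r=cv2.matchTemplate(S,T,cv2.TM_CCOEFF_NORMED);_,v,_,l=cv2.minMaxLoc(r);print(nm,v,(l[0]-25)/5,(l[1]-25)/5,"px")
E
```

```text
t 8.0333 q [ 0.1827  0.51    1.5102 -0.5419  1.2653  0.3741] ee [0.5777 0.0086 0.1257] w 0.047493194346299325
F [ 1.5088 -1.3982 -0.8024] F.a -1.4037730992493382 M [-0.1001 -0.2695  0.0622]
todo mm/deg (array([ 0.41, -3.36, -5.4 ]), array([-0.07,  0.01, -0.  ])) a [-0.0065  0.5     0.866 ]
jarfront 0.9470164775848389 -0.2 -0.4 px
tray 0.9838235974311829 0.0 0.0 px
```

View pics/cmp6.png

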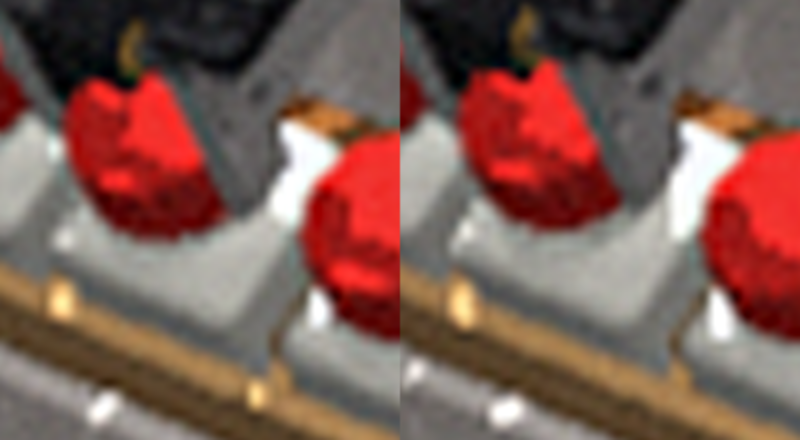

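The middle jar stayed down (0.4 px shift) while the cap rose about 5 mm, and the force built up only late, so this cap is loose. I'll lower it and screw clockwise, which is a turn about −a.

jog_arm:
  rows: [0, -0.001, -0.0015, 0, 0, 0, 0.6, 0, -0.001, -0.0015, 0, 0, 0, 0.6, 0, -0.0005, -0.001, 0, 0, 0, 0.6, 0, 0, 0, 0, 0, 0, 0.6, 0, 0, 0, 0, 0, 0, 0.6]
  squeeze: 35

```text
time_s: 8.5
ee_pos: [0.5777, 0.006, 0.1217]
eef_rot: [0.0, 1.048, -1.557]
force: [-1.1, -1.3, 0.2]
grip_width: 0.0473
```

```bash
cat > m.py <<'E'
from station import ctrl
from h import *
o=ctrl.get_obs();R=cur(o)
y=R.as_matrix()[:,1]; ang=np.degrees(np.arctan2(np.cross(sy,y)@a,sy@y))
print("t",o["time_s"],"ee",np.round(o["ee_pos"],4),"ang",ang.round(2),"M.a",(o["moment"]@a).round(3),"F.a",(o["force"]@a).round(2),"F",np.round(o["force"],1),"w",round(o["grip_width"],4),"q",np.round(o["qpos"],2))
E
python3 m.py
```

```text
t 8.5 ee [0.5777 0.006  0.1217] ang -0.01 M.a -0.105 F.a -0.49 F [-1.1 -1.3  0.2] w 0.0473 q [ 0.18  0.51  1.51 -0.54  1.26  0.38]
```

jog_arm:
  rows: [0, 0, 0, 0.02, -1.5, -2.6, 0.6, 0, 0, 0, 0.03, -2.5, -4.33, 0.6, 0, 0, 0, 0.03, -2.5, -4.33, 0.6, 0, 0, 0, 0.03, -2.5, -4.33, 0.6, 0, 0, 0, 0.03, -2.5, -4.33, 0.6]

```text
time_s: 8.92
ee_pos: [0.5775, 0.006, 0.1217]
eef_rot: [0.406, 1.048, -1.557]
force: [-1.6, -0.4, 0.9]
grip_width: 0.0478
```

```bash
python3 m.py
```

```text
t 8.9167 ee [0.5775 0.006  0.1217] ang -23.25 M.a 0.058 F.a 0.6 F [-1.6 -0.4  0.9] w 0.0478 q [ 0.18  0.51  1.52 -0.54  1.26  0.78]
```

jog_arm:
  rows: [0, 0, 0, 0.03, -2.5, -4.33, 0.6, 0, 0, 0, 0.03, -2.5, -4.33, 0.6, 0, 0, 0, 0.03, -2.5, -4.33, 0.6, 0, 0, 0, 0.03, -2.5, -4.33, 0.6]

```text
time_s: 9.25
ee_pos: [0.5774, 0.0062, 0.1216]
eef_rot: [0.755, 1.047, -1.558]
force: [-2.2, 1.1, 1.4]
grip_width: 0.0471
```

```bash
python3 m.py
```

```text
t 9.25 ee [0.5774 0.0062 0.1216] ang -43.24 M.a 0.07 F.a 1.78 F [-2.2  1.1  1.4] w 0.0471 q [ 0.18  0.51  1.52 -0.54  1.26  1.13]
```

jog_arm:
  rows: [0, 0, 0, 0.02, -2, -3.46, 0.6, 0, 0, 0, 0.02, -2, -3.46, 0.6]

```text
time_s: 9.42
ee_pos: [0.5774, 0.0062, 0.1216]
eef_rot: [0.894, 1.047, -1.557]
force: [-3.0, 1.4, 1.6]
grip_width: 0.0474
```

```bash
python3 m.py
```

```text
t 9.4167 ee [0.5774 0.0062 0.1216] ang -51.19 M.a 0.031 F.a 2.15 F [-3.   1.4  1.6] w 0.0474 q [ 0.18  0.51  1.52 -0.55  1.26  1.27]
```

jog_arm:
  rows: [0, 0, 0, 0.02, -2, -3.46, 0.6]

```text
time_s: 9.5
ee_pos: [0.5774, 0.0062, 0.1216]
eef_rot: [0.963, 1.047, -1.557]
force: [-2.3, 1.0, 2.4]
grip_width: 0.0477
```

```bash
python3 m.py
```

```text
t 9.5 ee [0.5774 0.0062 0.1216] ang -55.18 M.a 0.064 F.a 2.61 F [-2.3  1.   2.4] w 0.0477 q [ 0.18  0.51  1.52 -0.55  1.26  1.34]
```

jog_arm:
  rows: [0, 0, 0, 0.02, -2, -3.46, 0.6]

```text
time_s: 9.58
ee_pos: [0.5774, 0.0062, 0.1216]
eef_rot: [1.033, 1.047, -1.557]
force: [-1.1, 1.2, 2.1]
grip_width: 0.0473
```

```bash
python3 m.py
```

```text
t 9.5833 ee [0.5774 0.0062 0.1216] ang -59.17 M.a 0.028 F.a 2.43 F [-1.1  1.2  2.1] w 0.0473 q [ 0.18  0.51  1.52 -0.55  1.26  1.41]
```

jog_arm:
  rows: [0, 0, 0, 0.02, -1.5, -2.6, 0.6]

```text
time_s: 9.67
ee_pos: [0.5774, 0.0062, 0.1217]
eef_rot: [1.086, 1.047, -1.557]
force: [-2.1, 0.8, 2.0]
grip_width: 0.0474
```

```bash
python3 m.py
```

```text
t 9.6667 ee [0.5774 0.0062 0.1217] ang -62.19 M.a 0.054 F.a 2.12 F [-2.1  0.8  2. ] w 0.0474 q [ 0.18  0.51  1.52 -0.55  1.26  1.46]
```

jog_arm:
  rows: [0, 0, 0, 0.02, -1.5, -2.6, 0.6]

```text
time_s: 9.75
ee_pos: [0.5774, 0.0062, 0.1216]
eef_rot: [1.137, 1.047, -1.557]
force: [-2.8, 1.1, 1.4]
grip_width: 0.0475
```

```bash
python3 m.py
```

```text
t 9.75 ee [0.5774 0.0062 0.1216] ang -65.13 M.a 0.081 F.a 1.78 F [-2.8  1.1  1.4] w 0.0475 q [ 0.18  0.51  1.52 -0.55  1.26  1.51]
```

jog_arm:
  rows: [0, 0, 0, 0.02, -1.5, -2.6, 0.6]

```text
time_s: 9.83
ee_pos: [0.5774, 0.006, 0.1217]
eef_rot: [1.189, 1.046, -1.558]
force: [-3.8, -1.7, 5.7]
grip_width: 0.0474
```

```bash
python3 m.py
```

```text
t 9.8333 ee [0.5774 0.006  0.1217] ang -68.11 M.a 0.492 F.a 4.11 F [-3.8 -1.7  5.7] w 0.0474 q [ 0.18  0.51  1.52 -0.55  1.26  1.57]
```

jog_arm:
  rows: [0, 0, 0, 0.02, -1.5, -2.6, 0.6]

```text
time_s: 9.92
ee_pos: [0.5772, 0.0057, 0.1221]
eef_rot: [1.24, 1.045, -1.559]
force: [-3.0, -0.1, 6.6]
grip_width: 0.0476
```

```bash
python3 m.py
```

```text
t 9.9167 ee [0.5772 0.0057 0.1221] ang -71.09 M.a 0.751 F.a 5.67 F [-3.  -0.1  6.6] w 0.0476 q [ 0.18  0.51  1.52 -0.55  1.26  1.62]
```

Axial moment jumped from 0.06 to 0.75 N m at about 67°, so the stop is reached. I'll release, regrip and re-tug to confirm.

jog_arm:
  rows: [0, 0, 0, 0, 0, 0, 0.36, 0, 0, 0, 0, 0, 0, 0.36, 0, 0, 0, 0, 0, 0, 0.36, 0, 0, 0, 0, 0, 0, 0.6, 0, 0, 0, 0, 0, 0, 0.6, 0, 0, 0, 0, 0, 0, 0.6, 0, 0, 0, 0, 0, 0, 0.6]
  squeeze: 25

```text
time_s: 10.5
ee_pos: [0.5777, 0.0062, 0.1216]
eef_rot: [1.24, 1.047, -1.556]
force: [0.1, 1.4, -0.7]
grip_width: 0.0477
```

```bash
python3 m.py;  python3 - <<'E'
from station import ctrl
import cv2
p,d=ctrl.camera("side"); cv2.imwrite(f"pics/side7.png",cv2.resize(p[:,:,::-1][130:250,190:340],None,fx=5,fy=5,interpolation=cv2.INTER_CUBIC))
E
```

```text
t 10.5 ee [0.5777 0.0062 0.1216] ang -70.98 M.a 0.039 F.a 0.04 F [ 0.1  1.4 -0.7] w 0.0477 q [ 0.18  0.51  1.52 -0.55  1.26  1.62]
```

jog_arm:
  rows: [0, 0.0006, 0.001, 0, 0, 0, 0.6, 0, 0.0006, 0.001, 0, 0, 0, 0.6, 0, 0.0003, 0.0005, 0, 0, 0, 0.6, 0, 0, 0, 0, 0, 0, 0.6, 0, 0, 0, 0, 0, 0, 0.6]

```text
time_s: 10.97
ee_pos: [0.5777, 0.0076, 0.1242]
eef_rot: [1.241, 1.046, -1.556]
force: [-0.0, -0.5, -2.3]
grip_width: 0.0478
```

```bash
python3 m.py;  python3 - <<'E'
from station import ctrl
import cv2
p,d=ctrl.camera("side"); cv2.imwrite(f"pics/side8.png",cv2.resize(p[:,:,::-1][130:250,190:340],None,fx=5,fy=5,interpolation=cv2.INTER_CUBIC))
E
python3 m.py
python3 diff.py pics/side7.png pics/side8.png 230 240 430 460 pics/cmp8.png
python3 - <<'E'
import cv2,numpy as np
A=cv2.cvtColor(cv2.imread("pics/side7.png"),6);B=cv2.cvtColor(cv2.imread("pics/side8.png"),6)
for nm,(x0,y0,x1,y1) in dict(jarfront=(265,365,350,420),tray=(100,360,300,500)).items():
    T=A[y0:y1,x0:x1];S=B[y0-25:y1+25,x0-25:x1+25]
    r=cv2.matchTemplate(S,T,cv2.TM_CCOEFF_NORMED);_,v,_,l=cv2.minMaxLoc(r);print(nm,v,(l[0]-25)/5,(l[1]-25)/5,"px")
E
```

```text
t 10.9667 ee [0.5777 0.0076 0.1242] ang -70.99 M.a 0.0 F.a -2.24 F [-0.  -0.5 -2.3] w 0.0478 q [ 0.18  0.51  1.51 -0.54  1.26  1.62]
t 11.0167 ee [0.5778 0.0076 0.1242] ang -71.0 M.a -0.035 F.a -1.57 F [-0.8  0.4 -2. ] w 0.0474 q [ 0.18  0.51  1.51 -0.54  1.26  1.62]
jarfront 0.9757609963417053 0.0 -0.2 px
tray 0.9966647624969482 0.0 0.0 px
```

View pics/cmp8.png

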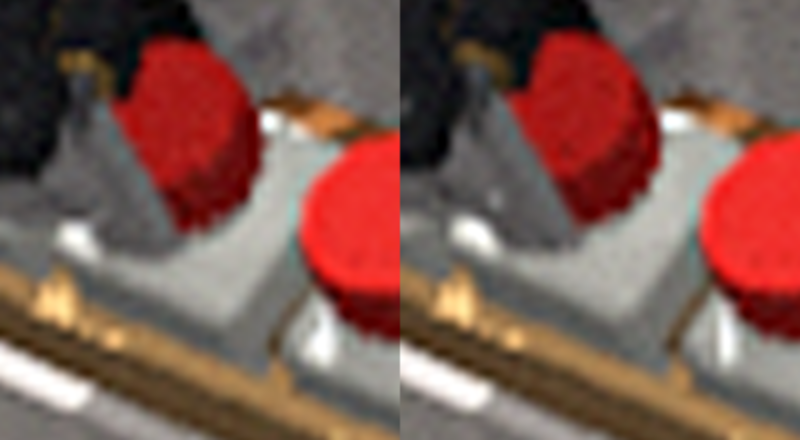

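The jar's weight now shows at once on a 3 mm tug (−2.2 N), so the middle cap is tight. Lower, release, go to the far cap while turning the jaws back.

jog_arm:
  rows: [0, -0.0007, -0.0013, 0, 0, 0, 0.6, 0, -0.0007, -0.0013, 0, 0, 0, 0.6, 0, 0, 0, 0, 0, 0, 0.6, 0, 0, 0, 0, 0, 0, 0.34, 0, 0, 0, 0, 0, 0, 0.34, 0, 0, 0, 0, 0, 0, 0.34, 0, 0.0025, 0.004, 0, 0, 0, 0.32, 0, 0.01, 0.0175, 0, 0, 0, 0.32]

```text
time_s: 11.68
ee_pos: [0.5767, 0.0179, 0.1414]
eef_rot: [1.233, 1.046, -1.564]
force: [0.1, -0.2, -0.7]
grip_width: 0.0638
```

jog_arm:
  rows: [0, 0.01, 0.0175, 0, 0, 0, 0.32, 0, 0, 0, -0.04, 3.4, 5.89, 0.32, 0, 0, 0, -0.04, 3.4, 5.89, 0.32, 0.011, 0, 0, -0.04, 3.4, 5.89, 0.32, 0.013, 0, 0, -0.04, 3.4, 5.89, 0.32, 0.013, 0, 0, -0.04, 3.4, 5.89, 0.32, 0.013, 0, 0, -0.04, 3.4, 5.89, 0.32, 0.013, 0, 0, -0.04, 3.4, 5.89, 0.32]

```text
time_s: 12.35
ee_pos: [0.6414, 0.0289, 0.161]
eef_rot: [0.405, 1.048, -1.555]
force: [-0.1, 0.3, 0.3]
grip_width: 0.0638
```

jog_arm:
  rows: [0.013, 0.001, 0, -0.04, 3.4, 5.89, 0.32, 0, 0, 0, -0.04, 3.4, 5.89, 0.32, 0, 0, 0, -0.04, 3.4, 5.89, 0.32, 0, 0, 0, 0, 0, 0, 0.32, 0, 0, 0, 0, 0, 0, 0.32]

```text
time_s: 12.77
ee_pos: [0.6537, 0.0298, 0.1608]
eef_rot: [0.057, 1.048, -1.556]
force: [0.7, 0.5, 0.3]
grip_width: 0.0637
```

```bash
python3 st.py 1 0;  python3 - <<'E'
from station import ctrl
import cv2
for n in("side",):
    p,d=ctrl.camera(n); cv2.imwrite(f"pics/{n}9.png",cv2.resize(p[:,:,::-1][130:250,190:340],None,fx=5,fy=5,interpolation=cv2.INTER_CUBIC))
E
```

```text
t 12.7667 q [ 0.1932  0.641   1.2166 -0.5205  1.41    0.3542] ee [0.6537 0.0298 0.1608] w 0.06365526125456189
F [0.7119 0.4599 0.3481] F.a 0.5267416194378116 M [ 0.2025 -0.0576  0.0375]
todo mm/deg (array([  0.36, -23.63, -40.56]), array([-0.1 ,  1.64,  2.76])) a [-0.0065  0.5     0.866 ]
```

View pics/side9.png

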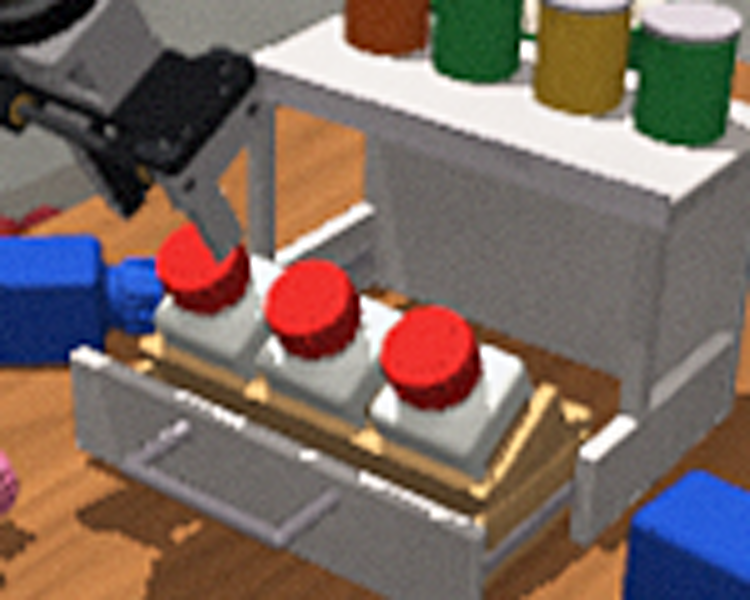

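Near and middle jars are seated. The fingers are over the far cap (203,265 in the crop). Descend and grip.

jog_arm:
  rows: [0.0003, -0.009, -0.0155, -0.05, 1.6, 2.8, 0.32, 0, -0.009, -0.0155, 0, 0, 0, 0.32, 0, -0.005, -0.009, 0, 0, 0, 0.32, 0, 0, 0, 0, 0, 0, 0.32, 0, 0, 0, 0, 0, 0, 0.6, 0, 0, 0, 0, 0, 0, 0.6, 0, 0, 0, 0, 0, 0, 0.6, 0, 0, 0, 0, 0, 0, 0.6]

```text
time_s: 13.48
ee_pos: [0.6544, 0.0071, 0.1217]
eef_rot: [0.0, 1.048, -1.554]
force: [-2.5, 1.5, 3.2]
grip_width: 0.0478
```

```bash
python3 st.py 1 0;  python3 - <<'E'
from station import ctrl
import cv2
for n in("side",):
    p,d=ctrl.camera(n); cv2.imwrite(f"pics/{n}10.png",cv2.resize(p[:,:,::-1][130:250,190:340],None,fx=5,fy=5,interpolation=cv2.INTER_CUBIC))
E
```

```text
t 13.4833 q [ 0.1599  0.6685  1.2673 -0.5345  1.3254  0.3075] ee [0.6544 0.0071 0.1217] w 0.04775826323121297
F [-2.5402  1.5088  3.2046] F.a 3.546247258679609 M [ 0.1523  0.2179 -0.2053]
todo mm/deg (array([-0.25, -0.95, -1.38]), array([-0.05,  0.01, -0.22])) a [-0.0065  0.5     0.866 ]
```

jog_arm:
  rows: [0, 0.0005, 0.0009, 0, 0, 0, 0.6, 0, 0.0005, 0.0008, 0, 0, 0, 0.6, 0, 0, 0, 0, 0, 0, 0.6, 0, 0, 0, 0, 0, 0, 0.6]

```text
time_s: 13.87
ee_pos: [0.6541, 0.0076, 0.1222]
eef_rot: [-0.003, 1.048, -1.556]
force: [0.2, -0.4, -1.7]
grip_width: 0.0476
```

jog_arm:
  rows: [0, 0.0005, 0.0009, 0, 0, 0, 0.6, 0, 0, 0, 0, 0, 0, 0.6, 0, 0, 0, 0, 0, 0, 0.6]

```text
time_s: 14.12
ee_pos: [0.6539, 0.0081, 0.1231]
eef_rot: [-0.004, 1.048, -1.557]
force: [-0.8, -1.4, -1.6]
grip_width: 0.0476
```

jog_arm:
  rows: [0, 0.0005, 0.0008, 0, 0, 0, 0.6, 0, 0.0005, 0.0009, 0, 0, 0, 0.6, 0, 0, 0, 0, 0, 0, 0.6, 0, 0, 0, 0, 0, 0, 0.6]

```text
time_s: 14.45
ee_pos: [0.6541, 0.0093, 0.125]
eef_rot: [-0.003, 1.048, -1.556]
force: [0.8, -1.6, -2.0]
grip_width: 0.0473
```

jog_arm:
  rows: [0, 0.0005, 0.0008, 0, 0, 0, 0.6, 0, 0, 0, 0, 0, 0, 0.6, 0, 0, 0, 0, 0, 0, 0.6, 0, 0, 0, 0, 0, 0, 0.6]

```text
time_s: 14.78
ee_pos: [0.6541, 0.0097, 0.1258]
eef_rot: [-0.003, 1.048, -1.556]
force: [-0.4, -1.3, -0.2]
grip_width: 0.0478
```

```bash
python3 st.py 1 0;  python3 - <<'E'
from station import ctrl
import cv2
for n in("side",):
    p,d=ctrl.camera(n); cv2.imwrite(f"pics/{n}11.png",cv2.resize(p[:,:,::-1][130:250,190:340],None,fx=5,fy=5,interpolation=cv2.INTER_CUBIC))
E
python3 diff.py pics/side10.png pics/side11.png 120 200 320 420 pics/cmp11.png
python3 - <<'E'
import cv2,numpy as np
A=cv2.cvtColor(cv2.imread("pics/side10.png"),6);B=cv2.cvtColor(cv2.imread("pics/side11.png"),6)
for nm,(x0,y0,x1,y1) in dict(jarfront=(155,305,240,360),tray=(100,360,300,500)).items():
    T=A[y0:y1,x0:x1];S=B[y0-25:y1+25,x0-25:x1+25]
    r=cv2.matchTemplate(S,T,cv2.TM_CCOEFF_NORMED);_,v,_,l=cv2.minMaxLoc(r);print(nm,v,(l[0]-25)/5,(l[1]-25)/5,"px")
E
```

```text
t 14.7833 q [ 0.1637  0.6655  1.2621 -0.5326  1.3354  0.3055] ee [0.6541 0.0097 0.1258] w 0.04783439210819495
F [-0.3967 -1.2831 -0.2397] F.a -0.846467075360667 M [ 0.1251  0.0033 -0.0634]
todo mm/deg (array([ 0.03, -3.5 , -5.48]), array([-0.04, -0.08, -0.23])) a [-0.0065  0.5     0.866 ]
jarfront 0.9249259233474731 -0.2 -0.6 px
tray 0.9620069861412048 0.2 0.2 px
```

View pics/cmp11.png

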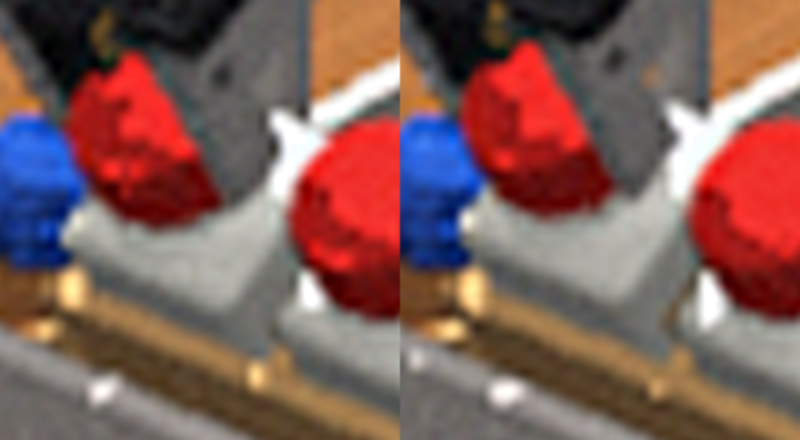

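The far cap's result is ambiguous because the force is noisy. I'll average readings at about 2.5 mm of lift.

jog_arm:
  rows: [0, -0.0006, -0.001, 0, 0, 0, 0.6, 0, -0.0006, -0.001, 0, 0, 0, 0.6, 0, 0, 0, 0, 0, 0, 0.6, 0, 0, 0, 0, 0, 0, 0.6]

```text
time_s: 15.17
ee_pos: [0.6541, 0.0085, 0.1237]
eef_rot: [-0.002, 1.048, -1.556]
force: [1.0, -1.5, -1.5]
grip_width: 0.0479
```

```bash
python3 - <<'E'
from station import ctrl
from h import *
L=[];I=[]
for k in range(8):
    p,d=ctrl.camera("side");o=ctrl.get_obs();L.append(o["force"]@a);I.append(p.astype(float))
print(o["ee_pos"],np.round(L,2),np.mean(L))
cv2.imwrite("pics/side12.png",cv2.resize(np.mean(I,0).astype(np.uint8)[:,:,::-1][130:250,190:340],None,fx=5,fy=5,interpolation=cv2.INTER_CUBIC))
E
```

```text
[0.65406186 0.00849869 0.12372252] [-2.52 -2.19 -2.83 -2.65 -3.05 -2.9  -2.23 -2.71] -2.634135536517154
```

That is a steady −2.6 N at 2.4 mm of lift, the full jar weight, so the far cap is tight. Lower and release. There is time to re-check the near cap with the same averaged reading.

jog_arm:
  rows: [0, -0.0008, -0.0013, 0, 0, 0, 0.6, 0, -0.0006, -0.0011, 0, 0, 0, 0.6, 0, 0, 0, 0, 0, 0, 0.6, 0, 0, 0, 0, 0, 0, 0.32, 0, 0, 0, 0, 0, 0, 0.32, 0, 0, 0, 0, 0, 0, 0.32, 0, 0.0025, 0.004, 0, 0, 0, 0.32, 0, 0.01, 0.0175, 0, 0, 0, 0.32]

```text
time_s: 16.23
ee_pos: [0.653, 0.0187, 0.1406]
eef_rot: [-0.012, 1.047, -1.565]
force: [-0.3, 0.2, -1.2]
grip_width: 0.0636
```

jog_arm:
  rows: [0, 0.01, 0.0175, 0, 0, 0, 0.32, -0.03, 0, 0, 0, 0, 0, 0.32, -0.035, -0.0005, 0, 0, 0, 0, 0.32, -0.035, -0.0005, 0, 0, 0, 0, 0.32, -0.035, -0.0005, 0, 0, 0, 0, 0.32, -0.017, -0.0005, 0, 0, 0, 0, 0.32, 0, 0, 0, 0, 0, 0, 0.32, 0, 0, 0, 0, 0, 0, 0.32]

```text
time_s: 16.9
ee_pos: [0.5022, 0.0279, 0.1612]
eef_rot: [0.0, 1.048, -1.553]
force: [0.1, 0.0, 0.3]
grip_width: 0.0638
```

```bash
python3 st.py -1 0
```

```text
t 16.9 q [ 0.2454  0.3279  1.6813 -0.5286  1.3016  0.4155] ee [0.5022 0.0279 0.1612] w 0.06383030708592324
F [0.0973 0.0371 0.3246] F.a 0.2989971357965813 M [ 0.2478 -0.0383  0.0389]
todo mm/deg (array([ -0.13, -23.69, -40.97]), array([-0.06,  0.01, -0.26])) a [-0.0065  0.5     0.866 ]
```

jog_arm:
  rows: [0, -0.009, -0.0155, 0, 0, 0, 0.32, 0, -0.009, -0.0155, 0, 0, 0, 0.32, 0, -0.005, -0.009, 0, 0, 0, 0.32, 0, 0, 0, 0, 0, 0, 0.32, 0, 0, 0, 0, 0, 0, 0.6, 0, 0, 0, 0, 0, 0, 0.6, 0, 0, 0, 0, 0, 0, 0.6, 0, 0, 0, 0, 0, 0, 0.6]

```text
time_s: 17.57
ee_pos: [0.5024, 0.0049, 0.121]
eef_rot: [-0.001, 1.048, -1.554]
force: [-0.5, 0.3, 2.4]
grip_width: 0.0477
```

jog_arm:
  rows: [0, 0.0006, 0.001, 0, 0, 0, 0.6, 0, 0.0006, 0.001, 0, 0, 0, 0.6, 0, 0.0003, 0.0005, 0, 0, 0, 0.6, 0, 0, 0, 0, 0, 0, 0.6, 0, 0, 0, 0, 0, 0, 0.6]

```text
time_s: 17.98
ee_pos: [0.502, 0.0061, 0.1229]
eef_rot: [-0.003, 1.048, -1.556]
force: [0.0, -1.4, -0.2]
grip_width: 0.0472
```

```bash
python3 - <<'E'
from station import ctrl
from h import *
L=[]
for k in range(8):
    p,d=ctrl.camera("side");o=ctrl.get_obs();L.append(o["force"]@a)
print(o["ee_pos"],np.round(L,2),np.mean(L))
E
```

```text
[0.50206123 0.00606162 0.12286058] [-1.62 -1.86 -1.6  -0.7  -1.21 -1.66 -1.91 -2.33] -1.6115438142355705
```

This one is less clear (−1.6 N). Settle it with a clockwise twist after setting it down: a tight cap must bring the torque up within the jar's 4° of play.

jog_arm:
  rows: [0, -0.0006, -0.001, 0, 0, 0, 0.6, 0, -0.0006, -0.001, 0, 0, 0, 0.6, 0, 0, 0, 0, 0, 0, 0.6, 0, 0, 0, 0.02, -1.5, -2.6, 0.6, 0, 0, 0, 0.02, -1.5, -2.6, 0.6, 0, 0, 0, 0, 0, 0, 0.6]

```text
time_s: 18.88
ee_pos: [0.5019, 0.0048, 0.1211]
eef_rot: [0.104, 1.048, -1.557]
force: [-3.7, 0.1, 4.8]
grip_width: 0.0473
```

```bash
python3 m.py
```

```text
t 18.8833 ee [0.5019 0.0048 0.1211] ang -5.94 M.a 0.209 F.a 4.21 F [-3.7  0.1  4.8] w 0.0473 q [ 0.2   0.37  1.73 -0.55  1.21  0.54]
```

jog_arm:
  rows: [0, 0, 0, 0.02, -1.5, -2.6, 0.6, 0, 0, 0, 0, 0, 0, 0.6]

```text
time_s: 19.05
ee_pos: [0.5019, 0.0051, 0.1209]
eef_rot: [0.156, 1.048, -1.556]
force: [-3.8, 2.0, 3.7]
grip_width: 0.0474
```

```bash
python3 m.py
```

```text
t 19.05 ee [0.5019 0.0051 0.1209] ang -8.86 M.a 0.179 F.a 4.21 F [-3.8  2.   3.7] w 0.0474 q [ 0.2   0.37  1.73 -0.55  1.21  0.59]
```

jog_arm:
  rows: [0, 0, 0, 0.02, -1.5, -2.6, 0.6, 0, 0, 0, 0, 0, 0, 0.6]

```text
time_s: 19.22
ee_pos: [0.5019, 0.0052, 0.1207]
eef_rot: [0.207, 1.048, -1.556]
force: [-3.0, 2.2, 1.0]
grip_width: 0.0475
```

```bash
python3 m.py
```

```text
t 19.2167 ee [0.5019 0.0052 0.1207] ang -11.77 M.a 0.42 F.a 2.0 F [-3.   2.2  1. ] w 0.0475 q [ 0.2   0.37  1.73 -0.55  1.2   0.64]
```

jog_arm:
  rows: [0, 0, 0, 0.02, -1.5, -2.6, 0.6, 0, 0, 0, 0, 0, 0, 0.6]

```text
time_s: 19.38
ee_pos: [0.5019, 0.0051, 0.1206]
eef_rot: [0.258, 1.048, -1.556]
force: [-2.5, 2.4, -1.2]
grip_width: 0.0476
```

```bash
python3 m.py
```

```text
t 19.3833 ee [0.5019 0.0051 0.1206] ang -14.75 M.a 0.272 F.a 0.17 F [-2.5  2.4 -1.2] w 0.0476 q [ 0.2   0.37  1.73 -0.55  1.2   0.69]
```

jog_arm:
  rows: [0, 0, 0, 0, 0, 0, 0.6, 0, 0, 0, 0, 0, 0, 0.6, 0, 0, 0, 0.02, -1.5, -2.6, 0.6, 0, 0, 0, 0.02, -1.5, -2.6, 0.6]
  squeeze: 40

```text
time_s: 19.72
ee_pos: [0.5021, 0.005, 0.1206]
eef_rot: [0.363, 1.048, -1.556]
force: [-0.1, 1.2, -1.0]
grip_width: 0.0471
```

```bash
python3 m.py
```

```text
t 19.7167 ee [0.5021 0.005  0.1206] ang -20.72 M.a 0.546 F.a -0.28 F [-0.1  1.2 -1. ] w 0.0471 q [ 0.2   0.37  1.73 -0.55  1.2   0.8 ]
```

jog_arm:
  rows: [0, 0, 0, 0.02, -1.5, -2.6, 0.6, 0, 0, 0, 0.02, -1.5, -2.6, 0.6]

```text
time_s: 19.88
ee_pos: [0.5026, 0.0051, 0.1207]
eef_rot: [0.471, 1.048, -1.552]
force: [4.9, 1.6, -3.4]
grip_width: 0.0471
```

```bash
python3 m.py; python3 - <<'E'
from station import ctrl
import cv2
for n in("side",):
    p,d=ctrl.camera(n); cv2.imwrite(f"pics/{n}13.png",cv2.resize(p[:,:,::-1][130:250,190:340],None,fx=5,fy=5,interpolation=cv2.INTER_CUBIC))
E
```

```text
t 19.8833 ee [0.5026 0.0051 0.1207] ang -26.75 M.a 1.232 F.a -2.2 F [ 4.9  1.6 -3.4] w 0.0471 q [ 0.2   0.37  1.73 -0.55  1.2   0.9 ]
```

View pics/side13.png

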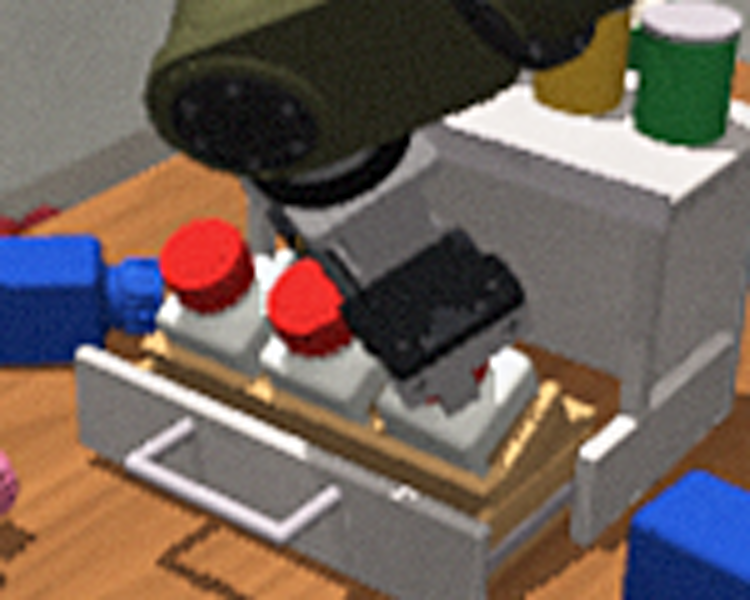

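The torque rose to 1.2 N m without the cap giving, so the near cap is definitely tight. Its twist pushed the tray in about 2 mm (handle corner moved about 1 px), which is harmless. Release and check seating.

jog_arm:
  rows: [0, 0, 0, 0, 0, 0, 0.4, 0, 0, 0, 0, 0, 0, 0.32, 0, 0, 0, 0, 0, 0, 0.32, 0, 0, 0, 0, 0, 0, 0.32, 0, 0.0025, 0.004, 0, 0, 0, 0.32, 0, 0.01, 0.0175, 0, 0, 0, 0.32, 0, 0.018, 0.03, 0, 0, 0, 0.32, 0, 0.018, 0.03, 0, 0, 0, 0.32]
  squeeze: 25

```text
time_s: 20.6
ee_pos: [0.5015, 0.0538, 0.2033]
eef_rot: [0.466, 1.047, -1.559]
force: [-0.5, 0.5, 1.1]
grip_width: 0.0638
```

jog_arm:
  rows: [0, 0.035, 0.02, 0, 0, 0, 0.6, 0, 0.035, 0.02, 0, 0, 0, 1, 0, 0.035, 0.01, 0, 0, 0, 1, 0, 0.035, 0, 0, 0, 0, 1, 0, 0.01, 0, 0, 0, 0, 1]

```text
time_s: 21.02
ee_pos: [0.5017, 0.2074, 0.253]
eef_rot: [0.471, 1.049, -1.551]
force: [-0.4, -0.8, -0.1]
grip_width: 0.0341
```

```bash
python3 m.py; python3 - <<'E'
from station import ctrl
from h import *
np.set_printoptions(precision=4,suppress=True)
C={}
for n,(a_,b,c,e) in dict(side=(165,220,210,300),top=(155,225,240,264)).items():
    I=[]
    q,d=ctrl.camera(n);p=q[:,:,::-1].copy();cv2.imwrite(f"pics/{n}14.png",p);np.save(f"pics/{n}14.npy",d)
    hsv=cv2.cvtColor(p,cv2.COLOR_BGR2HSV)
    M=((hsv[:,:,0]<8)|(hsv[:,:,0]>172))&(hsv[:,:,1]>170)&(hsv[:,:,2]>90)
    W=np.zeros_like(M);W[a_:b,c:e]=M[a_:b,c:e]
    k,L,S,X=cv2.connectedComponentsWithStats(W.astype(np.uint8))
    for i in range(1,k):
        if S[i,4]>20: C.setdefault(n,[]).append(X[i]);print(n,X[i],S[i])
    cv2.imwrite(f"pics/{n}14c.png",cv2.resize(p[130:250,190:340],None,fx=5,fy=5,interpolation=cv2.INTER_CUBIC))
for x,y in zip(sorted(C["side"],key=lambda q:q[0]),sorted(C["top"],key=lambda q:q[1])):
    print(tri(ray(ctrl.camera_model("side"),x),ray(ctrl.camera_model("top"),y)))
E
```

```text
t 21.0167 ee [0.5017 0.2074 0.253 ] ang -26.64 M.a -0.019 F.a -0.48 F [-0.4 -0.8 -0.1] w 0.0341 q [ 0.54  0.42  1.34 -0.45  1.66  1.01]
side [233.1429 183.9388] [225 176  16  16 147]
side [252.7647 190.4392] [244 182  19  19 255]
side [276.793  200.1509] [267 191  20  20 285]
top [251.047  169.4966] [244 163  15  14 149]
top [251.4967 190.5563] [245 184  14  14 151]
top [251.8726 213.1401] [245 206  15  14 157]
(array([0.6521, 0.0081, 0.128 ]), np.float64(0.007313972575319756))
(array([0.579 , 0.0085, 0.1338]), np.float64(0.0012199315272110832))
(array([0.501 , 0.0078, 0.1337]), np.float64(0.00013474937883080343))
```

View pics/side14c.png

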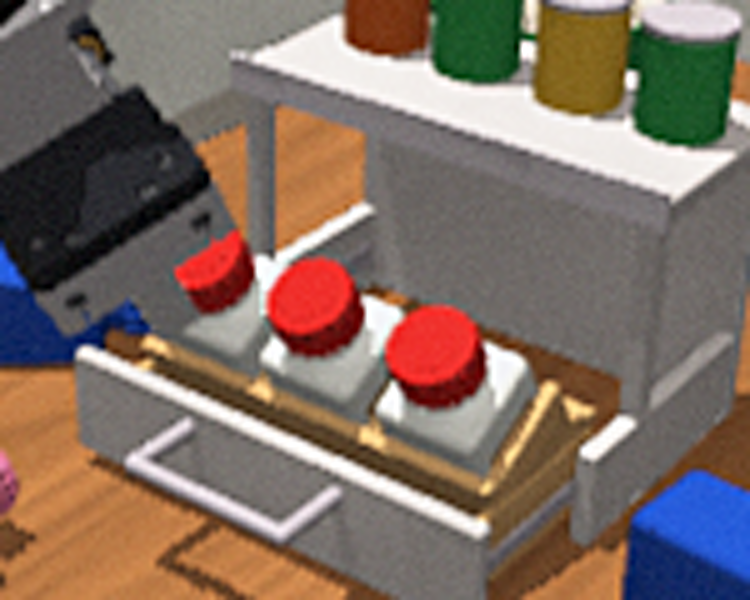

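View pics/top14.png

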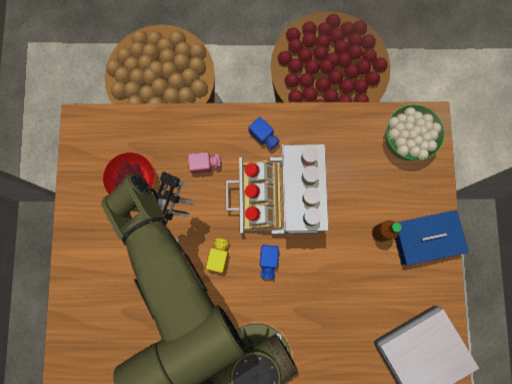

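All three jars are seated: cap heights are 0.134 m as before, and the tray is about 3.5 mm in. The far cap is partly hidden behind the gripper, so its triangulation (7 mm ray gap) isn't valid. Next I'll measure the handle bar in both views.

```bash
python3 - <<'E'
from station import ctrl
from h import *
np.set_printoptions(precision=4,suppress=True)
m=ctrl.camera_model("top")
p=cv2.imread("pics/top14.png").astype(int).sum(2)
print(p[196,218:250])
o=[]
for v in range(186,206):
    w=p[v,222:233]; bg=np.median(p[v,210:220]); ww=np.clip(w-bg-40,0,None)
    if ww.sum(): o.append((v,222+(ww*np.arange(11)).sum()/ww.sum()))
o=np.array(o); 
for v,u in o[[0,len(o)//2,-1]]:
    c,r=ray(m,(u,v));print("top bar at z=.06",c+r*((.06-c[2])/r[2]))
# ends rows
for v in range(174,218): pass
print([ (v,int(p[v,225:230].max())) for v in range(174,218)])
# side bar corner ends in crop (130,462),(283,536)
ms=ctrl.camera_model("side")
for cx,cy in((131,461),(283,536)):
    c,r=ray(ms,(190+cx/5,130+cy/5));print("side z=.06",c+r*((.06-c[2])/r[2]))
ob=ctrl.get_obs();y=sy;x=-sz;T=Ro.from_matrix(np.stack([x,y,np.cross(x,y)],1))
print("to vertical",todo(ob,np.array([.579,.16,.15]),T))
E
```

```text
[331 321 330 328 329 321 321 342 531 526 289 199 219 325 331 333 342 336
 340 344 341 374 583 609 461 319 344 485 460 364 311 266]
top bar at z=.06 [0.6103 0.1002 0.06  ]
top bar at z=.06 [0.5736 0.0999 0.06  ]
top bar at z=.06 [0.5409 0.0997 0.06  ]
[(174, 325), (175, 312), (176, 319), (177, 325), (178, 317), (179, 335), (180, 462), (181, 565), (182, 544), (183, 535), (184, 530), (185, 530), (186, 528), (187, 538), (188, 535), (189, 530), (190, 527), (191, 533), (192, 537), (193, 535), (194, 524), (195, 527), (196, 531), (197, 529), (198, 529), (199, 531), (200, 535), (201, 524), (202, 534), (203, 521), (204, 541), (205, 529), (206, 534), (207, 535), (208, 548), (209, 534), (210, 391), (211, 355), (212, 370), (213, 362), (214, 347), (215, 334), (216, 350), (217, 353)]
side z=.06 [0.6272 0.1003 0.06  ]
side z=.06 [0.524  0.0999 0.06  ]
to vertical (array([  77.16,  -44.83, -102.03]), array([29.33,  7.44, 25.99]))
```

jog_arm:
  rows: [0.011, -0.005, -0.004, 4.2, 1.06, 3.71, 1, 0.011, -0.007, -0.004, 4.2, 1.06, 3.71, 1, 0.011, -0.007, -0.004, 4.2, 1.06, 3.71, 1, 0.011, -0.007, -0.02, 4.2, 1.06, 3.71, 1, 0.011, -0.007, -0.023, 4.2, 1.06, 3.71, 1, 0.011, -0.007, -0.023, 4.2, 1.06, 3.71, 1, 0.011, -0.007, -0.023, 4.2, 1.06, 3.71, 1, 0, 0, 0, 0, 0, 0, 1]

```text
time_s: 21.78
ee_pos: [0.5788, 0.1516, 0.147]
eef_rot: [-2.059, 1.563, 2.662]
force: [-1.1, -1.3, -0.6]
grip_width: 0.0004
```

jog_arm:
  rows: [0, 0, -0.025, 0, 0, 0, 1, 0, 0, -0.03, 0, 0, 0, 1, 0, 0, -0.03, 0, 0, 0, 1, 0, 0, -0.024, 0, 0, 0, 1, 0, 0, 0, 0, 0, 0, 1]

```text
time_s: 22.2
ee_pos: [0.5765, 0.1549, 0.0382]
eef_rot: [-1.404, 1.563, -2.966]
force: [-1.4, 0.3, -1.2]
grip_width: 0.0005
```

```bash
python3 - <<'E'
from station import ctrl
from h import *
ob=ctrl.get_obs();y=sy;x=-sz;T=Ro.from_matrix(np.stack([x,y,np.cross(x,y)],1))
print(ob["time_s"],ob["ee_pos"],ob["force"],todo(ob,np.array([.578,.125,.042]),T),ob["grip_width"])
for n in("side","top"):
    p,d=ctrl.camera(n); cv2.imwrite(f"pics/{n}15.png",cv2.resize(p[:,:,::-1][130:250,190:340],None,fx=5,fy=5,interpolation=cv2.INTER_CUBIC))
E
```

```text
22.2 [0.57649406 0.15490568 0.03824605] [-1.38352449  0.32204467 -1.18481591] (array([  1.51, -29.91,   3.75]), array([ 0.08, -0.42,  0.26])) 0.0005364832525827556
```

View pics/side15.png

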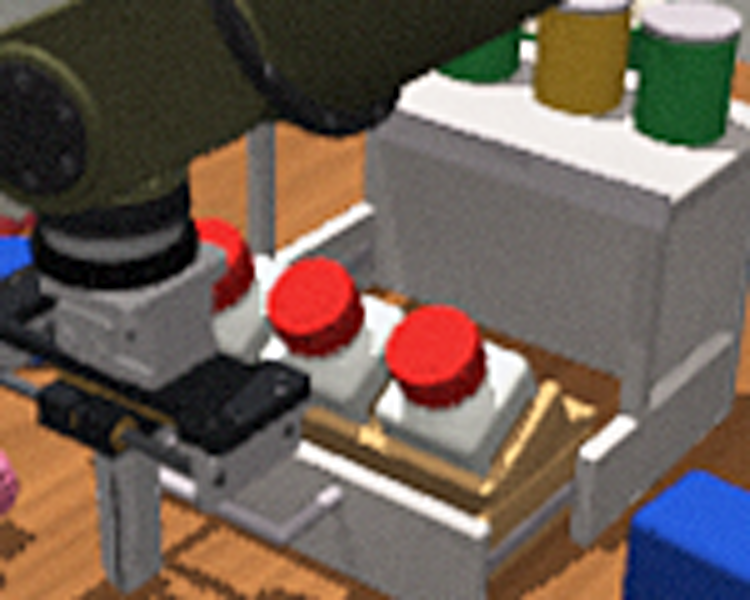

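jog_arm:
  rows: [0.0015, -0.012, 0.004, 0.1, -0.4, 0.25, 1, 0, -0.01, 0, 0, 0, 0, 1, 0, -0.006, 0, 0, 0, 0, 1, 0, -0.004, 0, 0, 0, 0, 1, 0, -0.004, 0, 0, 0, 0, 1, 0, -0.004, 0, 0, 0, 0, 1, 0, -0.004, 0, 0, 0, 0, 1, 0, -0.004, 0, 0, 0, 0, 1]

```text
time_s: 22.97
ee_pos: [0.5807, 0.1085, 0.0466]
eef_rot: [2.02, 1.563, 0.464]
force: [0.3, 2.2, 2.4]
grip_width: 0.0004
```

jog_arm:
  rows: [0, -0.005, 0, 0, 0, 0, 1, 0, -0.005, 0, 0, 0, 0, 1, 0, -0.005, 0, 0, 0, 0, 1, 0, -0.005, 0, 0, 0, 0, 1, 0, -0.005, 0, 0, 0, 0, 1, 0, -0.005, 0, 0, 0, 0, 1]

```text
time_s: 23.47
ee_pos: [0.5806, 0.0779, 0.0463]
eef_rot: [1.991, 1.564, 0.434]
force: [2.2, 3.2, 1.7]
grip_width: 0.0003
```

```bash
python3 - <<'E'
from station import ctrl
from h import *
for n in("side",):
    p,d=ctrl.camera(n); cv2.imwrite(f"pics/{n}16.png",cv2.resize(p[:,:,::-1][130:250,190:340],None,fx=5,fy=5,interpolation=cv2.INTER_CUBIC))
E
```

```text
(no output)
```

View pics/side16.png

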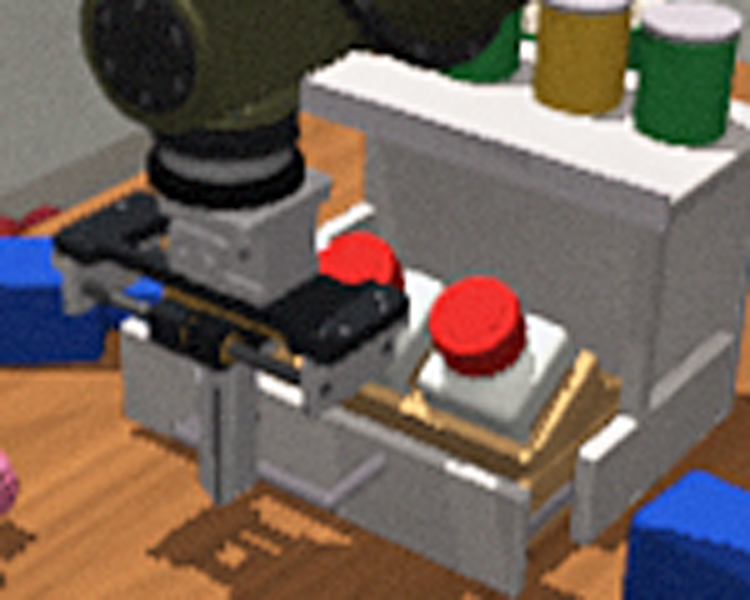

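The tray slides in with a push of about 3 N. Continuing.

jog_arm:
  rows: [0, -0.005, 0, 0, 0, 0, 1, 0, -0.005, 0, 0, 0, 0, 1, 0, -0.005, 0, 0, 0, 0, 1, 0, -0.005, 0, 0, 0, 0, 1, 0, -0.005, 0, 0, 0, 0, 1, 0, -0.005, 0, 0, 0, 0, 1, 0, -0.005, 0, 0, 0, 0, 1, 0, -0.005, 0, 0, 0, 0, 1]

```text
time_s: 24.18
ee_pos: [0.5805, 0.0379, 0.0463]
eef_rot: [2.009, 1.564, 0.452]
force: [2.2, 2.8, -1.6]
grip_width: 0.0003
```

jog_arm:
  rows: [0, -0.005, 0, 0, 0, 0, 1, 0, -0.005, 0, 0, 0, 0, 1, 0, -0.005, 0, 0, 0, 0, 1, 0, -0.005, 0, 0, 0, 0, 1, 0, -0.003, 0, 0, 0, 0, 1, 0, -0.003, 0, 0, 0, 0, 1]

```text
time_s: 24.68
ee_pos: [0.5806, 0.012, 0.0464]
eef_rot: [1.998, 1.564, 0.441]
force: [2.2, 2.7, -0.3]
grip_width: 0.0002
```

jog_arm:
  rows: [0, -0.003, 0, 0, 0, 0, 1, 0, -0.002, 0, 0, 0, 0, 1]

```text
time_s: 24.85
ee_pos: [0.5806, 0.0071, 0.0464]
eef_rot: [1.994, 1.564, 0.438]
force: [1.8, 2.9, -1.5]
grip_width: 0.0005
```

jog_arm:
  rows: [0, -0.002, 0, 0, 0, 0, 1, 0, -0.002, 0, 0, 0, 0, 1]

```text
time_s: 25.02
ee_pos: [0.5806, 0.004, 0.0464]
eef_rot: [2.145, 1.563, 0.589]
force: [2.8, 21.1, 0.3]
grip_width: 0.0004
```

The force jumped to 21 N at the stop, at the expected place. Backing off to check.

jog_arm:
  rows: [0, 0.003, 0, 0, 0, 0, 1, 0, 0.01, 0, 0, 0, 0, 1, 0, 0.03, 0, 0, 0, 0, 1, 0, 0.035, 0.005, 0, 0, 0, 1, 0, 0.035, 0.03, 0, 0, 0, 1, -0.02, 0.02, 0.04, 0, 0, 0, 1, -0.03, 0.02, 0.04, 0, 0, 0, 1, -0.035, 0.02, 0.03, 0, 0, 0, 1]

```text
time_s: 25.68
ee_pos: [0.5108, 0.1632, 0.1702]
eef_rot: [1.898, 1.563, 0.342]
force: [-0.1, 0.2, 1.1]
grip_width: 0.001
```

jog_arm:
  rows: [-0.035, 0.02, 0, 0, 0, 0, 1, -0.035, 0.02, 0, 0, 0, 0, 1, -0.035, 0.02, 0, 0, 0, 0, 1, 0, 0, 0, 0, 0, 0, 1]

```text
time_s: 26.02
ee_pos: [0.4017, 0.2245, 0.1686]
eef_rot: [2.035, 1.565, 0.482]
force: [0.5, -1.4, 0.7]
grip_width: 0.0005
```

```bash
python3 - <<'E'
from station import ctrl
from h import *
np.set_printoptions(precision=4,suppress=True)
C={}
for n,(a_,b,c,e) in dict(side=(140,220,225,345),top=(150,230,240,300)).items():
    q,d=ctrl.camera(n);p=q[:,:,::-1].copy();m=ctrl.camera_model(n)
    hsv=cv2.cvtColor(p,cv2.COLOR_BGR2HSV)
    M=((hsv[:,:,0]<8)|(hsv[:,:,0]>172))&(hsv[:,:,1]>170)&(hsv[:,:,2]>70)
    W=np.zeros_like(M);W[a_:b,c:e]=M[a_:b,c:e]
    k,L,S,X=cv2.connectedComponentsWithStats(W.astype(np.uint8))
    for i in range(1,k):
        if S[i,4]>20: C.setdefault(n,[]).append(X[i]);print(n,X[i],S[i],bp(m,d,np.nonzero(L==i)).mean(0))
    cv2.imwrite(f"pics/{n}17.png",p);cv2.imwrite(f"pics/{n}17c.png",cv2.resize(p[130:250,190:340],None,fx=5,fy=5,interpolation=cv2.INTER_CUBIC))
for x,y in zip(sorted(C["side"],key=lambda q:q[0]),sorted(C["top"],key=lambda q:q[1])):
    print(tri(ray(ctrl.camera_model("side"),x),ray(ctrl.camera_model("top"),y)))
print("t",ctrl.get_obs()["time_s"],ctrl.get_obs()["force"])
E
```

```text
side [283.5909 176.0455] [283 171   3  11  22] [ 0.5618 -0.1113  0.1339]
side [300.0813 182.7656] [291 176  18  15 209] [ 0.4978 -0.0964  0.1411]
top [279.3333 168.5   ] [277 163   5  12  48] [ 0.6555 -0.0878  0.1392]
top [280.   190.06] [277 184   6  13  50] [ 0.5798 -0.0891  0.1384]
top [280.3469 212.5306] [278 207   5  12  49] [ 0.5018 -0.0891  0.1385]
(array([ 0.6147, -0.1089,  0.1306]), np.float64(0.0934307310496758))
(array([ 0.5462, -0.1053,  0.1306]), np.float64(0.07603539723349875))
t 26.1167 [ 0.035  -0.169   0.2463]
```

View pics/side17c.png

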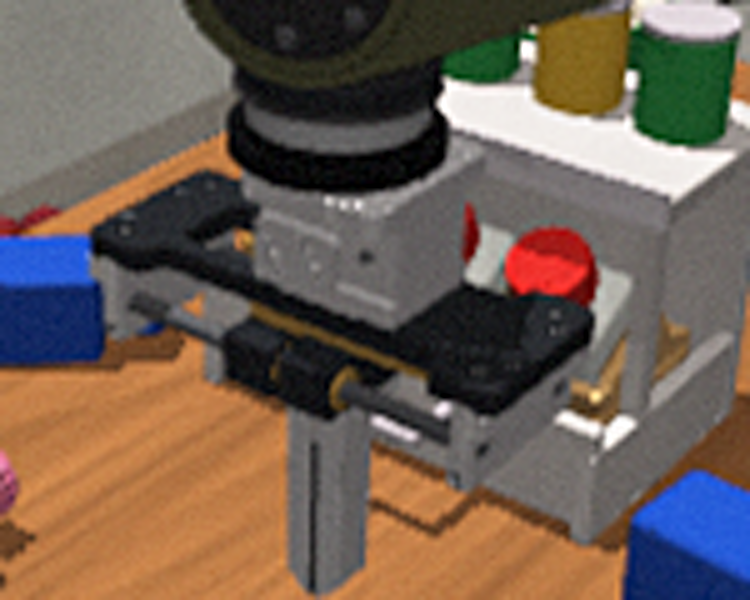

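View pics/top17.png

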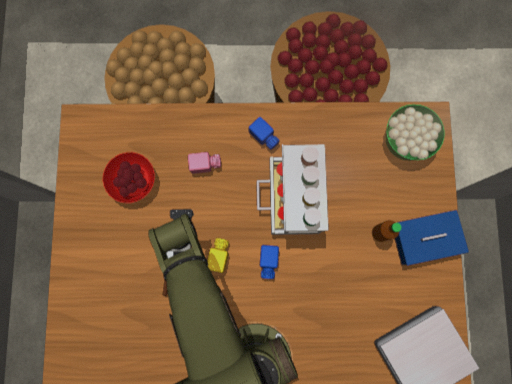

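The gripper hides the jars in the side view, so I'll move it aside.

jog_arm:
  rows: [0.02, 0.025, 0.01, 0, 0, 0, 1, 0.02, 0.03, 0.01, 0, 0, 0, 1, 0.02, 0.03, 0.01, 0, 0, 0, 1, 0.02, 0.03, 0, 0, 0, 0, 1, 0.01, 0.02, 0, 0, 0, 0, 1, 0, 0, 0, 0, 0, 0, 1]

```text
time_s: 26.62
ee_pos: [0.4982, 0.3591, 0.1968]
eef_rot: [1.96, 1.565, 0.404]
force: [-0.8, -1.0, -1.0]
grip_width: 0.0004
```

```bash
python3 - <<'E'
from station import ctrl
from h import *
np.set_printoptions(precision=4,suppress=True)
q,d=ctrl.camera("side");p=q[:,:,::-1].copy();m=ctrl.camera_model("side")
hsv=cv2.cvtColor(p,cv2.COLOR_BGR2HSV)
M=((hsv[:,:,0]<8)|(hsv[:,:,0]>172))&(hsv[:,:,1]>170)&(hsv[:,:,2]>70)
W=np.zeros_like(M);W[150:220,240:345]=M[150:220,240:345]
k,L,S,X=cv2.connectedComponentsWithStats(W.astype(np.uint8))
for i in range(1,k):
    if S[i,4]>20: print(X[i],S[i],bp(m,d,np.nonzero(L==i)).mean(0))
t=[(279.33,168.5),(280,190.06),(280.35,212.53)]
# handle bar in top17
p2=cv2.imread("pics/top17.png").astype(int).sum(2);mt=ctrl.camera_model("top");o=[]
for v in range(184,206):
    w=p2[v,254:264];ww=np.clip(w-np.median(p2[v,244:253])-60,0,None);o.append(254+(ww*np.arange(10)).sum()/max(ww.sum(),1))
u=np.median(o);c,r=ray(mt,(u,195));print("bar u",u,c+r*((.06-c[2])/r[2]))
cv2.imwrite("pics/side18.png",p);cv2.imwrite("pics/side18c.png",cv2.resize(p[130:250,190:340],None,fx=5,fy=5,interpolation=cv2.INTER_CUBIC))
# grip pt predictions in side image for seated jars, home
E=np.linalg.inv(np.array(m["extrinsics"]));K=np.array(m["K"])
for i in(1,0,-1):
    g=grip[i]-.003*a+.115*sx-np.array([0,0,.0028]);z=E[:3,:3]@g+E[:3,3];z=K@z;print("pred",z[:2]/z[2])
E
```

```text
[255.6696 168.3348] [247 160  18  18 230] [ 0.655  -0.1017  0.1324]
[276.4464 175.9528] [268 168  18  17 233] [ 0.5746 -0.0942  0.1368]
[300.0079 184.1693] [291 176  18  18 254] [ 0.497  -0.0952  0.1374]
bar u 257.525039931703 [ 0.5766 -0.0118  0.06  ]
pred [255.5636 168.9923]
pred [276.6991 176.5703]
pred [299.4386 184.7233]
```

View pics/side18.png

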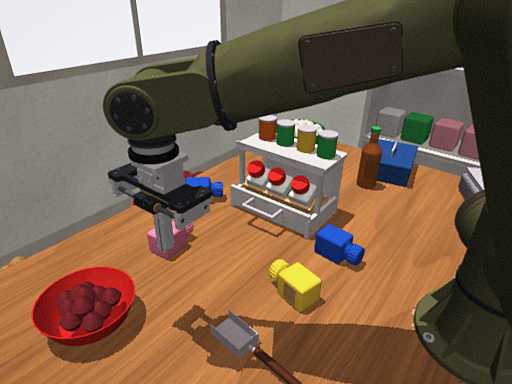

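View pics/side18c.png

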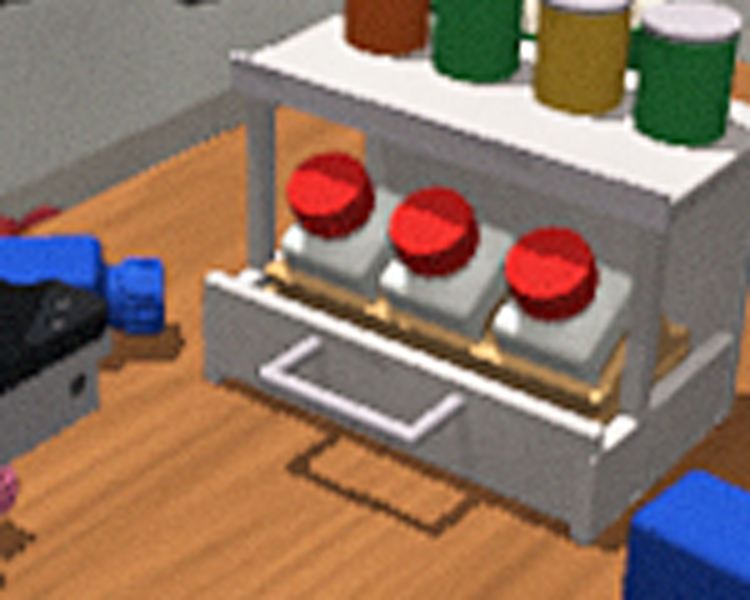

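The tray is home: the bar is at y = −0.012, and the caps are within 0.9 px of their predicted seated positions. The basin, bottle and scoop look undisturbed, and the gripper is in free air. Handing in.

```bash
python3 -c "
from station import ctrl
print(ctrl.get_obs()['time_s'],ctrl.get_obs()['force']); print(ctrl.hand_in())"
```

```text
26.6667 [ 0.04006556 -0.52776207 -0.19869256]
the job is handed in; nothing more can be done
None
```

The job is handed in at 26.7 s: all three caps tested tight, all three jars sit in their bays, and the tray is fully home.

- **Near cap:** it was tight. A re-check of the tug averaged only 1.6 N, which was unclear. A clockwise twist then brought the torque up to 1.2 N m with no free turning. That twist pushed the tray in about 3.5 mm.
- **Middle cap:** it was loose. It rose about 5 mm while its jar stayed down. I screwed it clockwise about 67°, where the torque jumped from 0.06 to 0.75 N m. On a second tug the jar's weight came at once.
- **Far cap:** it was tight. Single force readings were ambiguous, but the averaged tug showed the full jar weight (2.6 N at about 2.4 mm of lift).
- **Tray:** I pushed it with shut fingers on the handle bar at about 3 N, until the force jumped to 21 N at the stop.

**Last checks:** the handle bar is at y = −0.012 m, 45 mm outside the stand's mouth as it should be. All three caps are within 0.9 px of their predicted seated positions in the side view. By eye, the basin, bottle and scoop have not moved, but I did not measure them. The gripper is in free air with a force reading of about 0.6 N, within the sensor noise. One check failed earlier: before the push, the far cap's triangulation was invalid because the gripper hid it, so I judged that cap from the final side view instead.

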